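Start the fan and raise the sash to the marker

TASK

Press the push button on the fan controller with a fingertip, and only then, with the fingers, push the weighing enclosure's sash up from beneath its lip until the lip is level with the flat pointer on the post, and leave it there with the fingers withdrawn. Do not grip the lip, and leave the glassware and everything else on the bench where it stands.

Things in the scene. Friction and masses are not known exactly. Their poses are not given: they have to be found in the camera images.
- lip (a point): Middle of the front edge, at mid-thickness, of the sash's lip: aluminium ledge 160 mm long (y), 12 mm thick, standing out 46 mm towards the robot at the clear pane's lower edge. Flat underside 6 mm below this point; open space beneath. 91 to 131 mm above the bench at first. x axis: level, into the enclosure, square to the pane (its face 46 mm along x); y along the lip, z up. Slides straight up.
- mark (a point): Tip, at mid-thickness, of the height marker: flat grey pointer 6 mm thick, narrowing in steps to a 12 mm tip, on the left or right front post (190 mm from the middle), sticking out 48 mm towards the robot, 190 to 250 mm above the bench. Axes as the lip's. The other post carries a round clamp knob, which is no marker.
- sash (a joint): Height of the sash in m above its lowest position; grows upwards, stops at 0.19. Counterweighted: it stays wherever it is left; about 2 to 5 N moves it. At 0 the lip point is 91 mm above the bench. In the rules sash_c0 is the lower part of the lip (underside and front edge), sash_c1 its upper face.
- fan (a joint): Travel of the fan's push button in m: 0 released, 0.006 fully down (5 N); it springs back. It counts as pressed beyond 0.004.
- fan_top (a point): Centre of the top of the fan's push button: white round cap 32 mm across, pressed straight down, on the fan controller, a grey box 120 x 80 mm, 45 mm tall, standing on the robot's left, before or beside a tray of cartons. The button is at the box's end nearer the robot; the black round dial behind it (57 mm away, 36 mm across) is not the button.
- hood: Clear-walled weighing enclosure fixed to the bench, 410 mm wide, 260 mm deep, 470 mm tall, aluminium frame; front towards the robot, turned up to 0.2 rad. Origin: on the bench under the sash plane's middle, 49 mm behind the lip's front edge; x into the enclosure, z up. Front posts 30 mm square, 190 mm left and right of the origin.
- spoon: Steel spoon lying left of the enclosure; leave alone.
- glass_a: Tumbler glass, 66 mm across, 90 mm tall, in front of the left post of the enclosure (seen from the robot); origin: centre of its underside. Leave alone.
- glass_b: Tumbler glass, 66 mm across, 90 mm tall, in front of the right post; origin: centre of its underside. Leave alone.
- weigh_cup: Steel weighing cup, 44 mm across, 30 mm tall, on the balance inside the enclosure; origin: centre of its underside. Leave alone.
- flask: Conical amber flask, 84 mm across, 134 mm tall, far out to the left; origin: centre of its underside. Leave alone.
- bottle: Amber bottle, 60 mm across, 150 mm tall, far out to the right; origin: centre of its underside. Leave alone.
- jar: White screw jar, 64 mm across, 85 mm tall, far left of the enclosure; origin: centre of its underside. Leave alone.
There are look-alikes about, which are no part of the job. Leave any green look-alike of the part that bears fan alone.

How it is judged:
By the outcome, as a careful person would: the job done as asked, in the order asked, and still so for the second after the job is handed in, with the robot touching nothing.
It also fails if it takes over 53 s, if anything falls off the work surface, if the arm or the gripper's body presses on something with over 40 N, if the wrist force passes 120 N, or if a joint passes its speed limit or range.

ROBOT

A 6-joint arm with a two-finger parallel gripper is mounted at the origin on the work surface. World frame = base frame: x ahead of the robot, y to its left, z up, the work surface at z = 0. Lengths are in mm, angles in rad, forces in N, time in s.
With the tool pointing down it reaches from about 400 to 925 mm from the base axis. Payload 12.5 kg.
Tool frame: the origin (TCP) lies midway between the tips of the shut fingers; the grasp point (between the pads) lies 19 mm behind it; z points along the fingers, y is the direction in which the jaws open and shut (so a half turn about z gives the same grasp; the last joint's range is limited). The gripper opens to 95 mm and grips with 3 to 60 N. Pads are 20 mm wide; open, the fingers measure 119 mm over their backs; the gripper's body (75 mm by 180 mm) begins 59 mm behind the grasp point.
Start: joints at [1.236, 0.491, 1.559, -0, 1.092, -0.106], TCP at [141.737, 608.734, 214.661] pointing down, gripper open.
Joint ranges: [-3.1, 3.1], [-0.84, 2.19], [0.05, 2.79], [-1.13, 4.28], [0.06, 2.93], [-2.69, 2.69]. Speed limits (rad/s): [2.22, 2.22, 2.79, 3.14, 3.14, 3.14].

INTERFACE

Orientations are given as [roll, pitch, yaw] about the fixed x, y, z axes, in that order (R = Rz(yaw) Ry(pitch) Rx(roll)).
In Python, from cell import * gives the robot as it stands. The module is installed in compiled form; this text tells all that it offers.
- The arm moves only by the tool carry_out, never from a script. Its argument "moves" is a list of rows, each an object of numbers: "dx", "dy", "dz": the shift along the tool's x, y, z in m; "twist": the turn about the tool's z in degrees. A call has 1 to 5 rows; each row is the pose to reach, as a shift and turn from the pose commanded when the call began, along the tool's axes at that moment; what a row does not reach only later rows make up. A row lasts 1/10 s, in which the tool goes at most 50 mm and 8.59 degrees, less where a joint would pass 70% of its speed; a pose out of reach is approached as far as the arm can. A call with a gripper value outside its range is refused whole. "grip" is the finger opening in m, from 0 to 0.0951, set as the call begins (left out, the last holds). The fingers move at their own pace and stop on an object; the grip force is fixed at half the most. Time passes only in rows, so rows that repeat a pose let the fingers close. It gives the time, the measured TCP pose, the force and the opening at its end, in the units of the state.
- state(): the state, without advancing time (a new reading comes with each control period).
- read_camera(name): name is "scene" or "top"; returns (picture, depth): 384x512x3 uint8, red, green, blue; 384x512 float32, mm along the optical axis (not along the pixel's ray), 0 where there is no reading.
- camera_info(name): a dict with "mtx" (3x3 intrinsics, pixels), "dist_coeffs" ([k1, k2, p1, p2, k3] as OpenCV has them; the pictures are not rectified), "R" (3x3) and "t" (3): a world point X has camera coordinates R X + t. Camera axes: x right, y down, z forward; pixel columns grow to the right and rows downward; lengths in mm; the calibration is good to about 2 mm. A picture is of the moment at which its call begins. camera_info takes no time and is no camera call.
- job_done(): hands the job in, once; it reports no verdict.
The state is a dict: "t": time; "joints": joint angles; "qvel": joint speeds; "tau": joint torques, N m; "eef_pos": TCP position; "tcp_rot": TCP orientation; "ft_force": force on the tool from outside, world axes, zero at the start; "moment": the same for the moment, N m; "opening": opening from 0.0 (shut) to 1.0 (fully open).
Only numpy, scipy, OpenCV 4.12 (cv2) and the standard library are available. Lean on these libraries where they do the work, as an engineer would, in place of code of your own. Each camera call takes 0.05 s, during which the arm holds its last target. There are 200 camera calls.

## Working session

There is one attempt and no reset: what is moved stays moved. The work goes in short steps, Python scripts to look and compute and a tool call to move; the robot and the scene stay as the last step left them, time stands still between calls to the robot, and variables do not carry over. Pictures are saved under pics/ and viewed, about 8 in all and at most 12, crops included, and the job is handed in when it is done.

Besides the shell and the picture viewer there is one more tool, called after "Emit:" by a JSON object that holds its "method" and its "body". carry_out: Moves the arm, as the interface text tells. Its arguments: {"type":"object","properties":{"moves":{"type":"array","items":{"type":"object","properties":{"dx":{"type":"number"},"dy":{"type":"number"},"dz":{"type":"number"},"twist":{"type":"number"}}}},"grip":{"type":"number"}},"required":["moves"]}

```bash
mkdir -p pics
cat > h.py <<'E'
from cell import *
import numpy as np, cv2
def grab(n):
    im,d=read_camera(n); np.savez(f'{n}.npz',im=im,d=d); return im,d
def load(n):
    z=np.load(f'{n}.npz'); return z['im'],z['d']
def world(n,uv,depth):
    c=camera_info(n); p=cv2.undistortPoints(np.array(uv,float).reshape(-1,1,2),np.array(c['mtx']),np.array(c['dist_coeffs'])).reshape(-1,2)
    P=np.c_[p,np.ones(len(p))]*np.reshape(depth,(-1,1)); return (P-np.array(c['t']))@np.array(c['R'])
def plane(n,uv,z):
    a=world(n,uv,np.ones(len(uv))); b=world(n,uv,np.ones(len(uv))*1000.)
    s=(z-a[:,2])/(b[:,2]-a[:,2]); return a+(b-a)*s[:,None]
def pix(n,X):
    c=camera_info(n); return cv2.projectPoints(np.array(X,float).reshape(-1,3),cv2.Rodrigues(np.array(c['R'],float))[0],np.array(c['t'],float),np.array(c['mtx'],float),np.array(c['dist_coeffs'],float))[0].reshape(-1,2)
def save(n,f,box=None,s=1.5):
    im,_=load(n)
    if box: im=im[box[1]:box[3],box[0]:box[2]]
    cv2.imwrite('pics/'+f,cv2.resize(im[:,:,::-1],None,fx=s,fy=s,interpolation=cv2.INTER_CUBIC))
E
python3 - <<'E'
from h import *
np.set_printoptions(precision=3,suppress=True)
print(state())
for n in('scene','top'):
    grab(n); save(n,n+'1.png'); c=camera_info(n); print(n,c, 'cam pos',-np.array(c['R']).T@np.array(c['t']))
E
```

```text
{'t': 0.0, 'joints': array([ 1.236,  0.492,  1.559,  0.   ,  1.092, -0.106]), 'qvel': array([ 0.001,  0.001,  0.001, -0.   ,  0.   ,  0.001]), 'tau': array([  0.   , -61.264, -25.817,   0.069,   0.048,  -0.   ]), 'eef_pos': array([141.636, 608.487, 214.059]), 'tcp_rot': array([-3.14 , -0.   ,  2.913]), 'ft_force': array([ 0.207, -0.072, -0.094]), 'moment': array([ 0.028, -0.034,  0.03 ]), 'opening': 0.9984444992912119}
scene {'mtx': array([[365.71 ,   0.   , 255.703],
       [  0.   , 365.71 , 193.091],
       [  0.   ,   0.   ,   1.   ]]), 'dist_coeffs': array([-0.017,  0.   ,  0.   ,  0.   ,  0.   ]), 'R': array([[ 0.885, -0.465, -0.011],
       [-0.387, -0.723, -0.572],
       [ 0.258,  0.511, -0.82 ]]), 't': array([-436.354,  292.054, 1110.028])} cam pos [ 212.441 -558.886 1072.556]
top {'mtx': array([[446.35 ,   0.   , 258.557],
       [  0.   , 446.35 , 190.058],
       [  0.   ,   0.   ,   1.   ]]), 'dist_coeffs': array([-0.072,  0.   ,  0.   ,  0.   ,  0.   ]), 'R': array([[-0.025, -1.   , -0.001],
       [-0.996,  0.025, -0.087],
       [ 0.087, -0.001, -0.996]]), 't': array([  10.34 ,  497.521, 1765.02 ])} cam pos [ 341.667   -0.729 1801.72 ]
```

View pics/scene1.png

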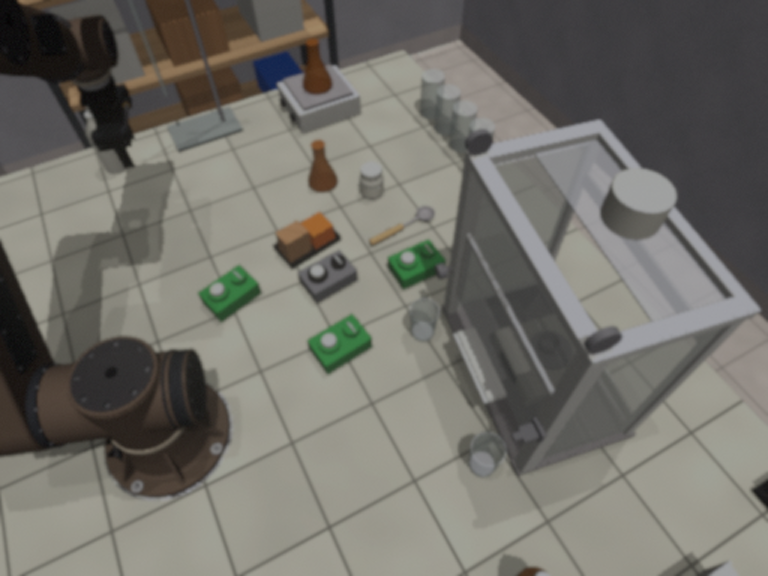

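View pics/top1.png

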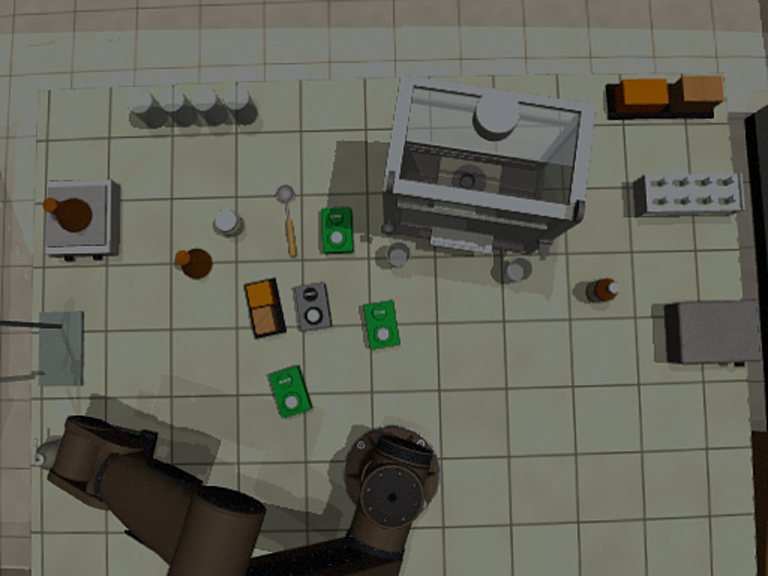

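The grey fan controller is the only non-green box: scene (328,274), top (312,307), both in zoomed pixels. Green look-alikes are at top (337,230), (381,325) and (290,390). I'll confirm with a crop that also covers the lip and the posts.

Run:
```python
from h import *
a,_=load('scene'); b,_=load('top')
def cr(im,x0,y0,x1,y1,w,h): return cv2.resize(im[y0:y1,x0:x1,::-1],(w,h),interpolation=cv2.INTER_CUBIC)
L=cr(a,270,150,380,330,367,600)
R1=cr(b,245,115,380,185,430,223); R2=cr(b,190,180,230,225,330,371)
o=np.zeros((600,800,3),np.uint8); o[:,:367]=L; o[:223,370:800]=R1; o[227:598,370:700]=R2
cv2.imwrite('pics/crop2.png',o)
```

```text
(no output)
```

View pics/crop2.png

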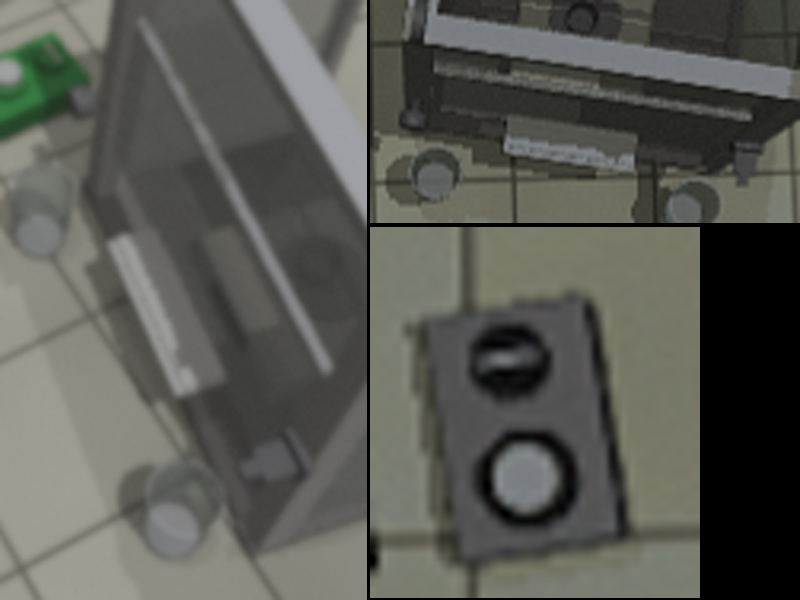

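Confirmed. The button is the white cap at top px (208.8,210.4), at the near end of the grey box with the black dial behind it. The stepped flat pointer is on the right post (tip at top px ~(362,171), scene px ~(343,290)), and the left post carries the round knob. Measuring next.

Run:
```python
from h import *
np.set_printoptions(precision=1,suppress=True,linewidth=160)
im,d=load('top')
# button
m=(cv2.inRange(im,(130,130,130),(255,255,255))>0); 
g=im.astype(int); box=np.zeros(m.shape,bool); box[200:220,198:219]=1
mm=(g.min(2)>110)&box
print(g[205:217:2,203:216:2].mean(2).astype(int))
n,l,s,c=cv2.connectedComponentsWithStats(mm.astype(np.uint8)); k=l[210,209]; print('btn',c[k],s[k]); uv=[c[k]]
print(d[208:213,207:212]); print(world('top',uv,[np.median(d[208:213,207:212])]),plane('top',uv,[55]))
for n in('top','scene'):
    im,d=load(n); v,u=np.mgrid[0:384,0:512]; W=world(n,np.c_[u.ravel(),v.ravel()],d.ravel()).reshape(384,512,3)
    np.save(n+'W.npy',W)
    # pts at heights 85..260 near front
    if n=='top': bx=(285,150,340,180); pb=(350,155,372,180)
    else: bx=(300,215,345,275); pb=(338,275,366,300)
    for nm,b in(('lip',bx),('ptr',pb)):
        w=W[b[1]:b[3],b[0]:b[2]]; print(n,nm)
        st=2 if nm=='ptr' else 4
        for r in range(0,w.shape[0],st): print(b[1]+r,' '.join('%4d,%4d,%3d'%tuple(q) for q in w[r,::st]))
```

```text
[[ 81  67  11  12  11  72  83]
 [ 67  42 123 132  86  14  84]
 [ 24 123 126 126 130  30  72]
 [ 23 122 125 125 130  29  59]
 [ 64  25 110 121  78  13  83]
 [ 82  55  13  11  21  62  84]]
btn [208.2 209.9] [205 207   7   7  38]
[[1733.  1726.  1738.6 1736.4 1736.7]
 [1727.6 1733.8 1733.5 1732.9 1732.2]
 [1730.8 1737.3 1734.8 1734.4 1734.2]
 [1728.4 1730.6 1733.  1737.7 1738.4]
 [1728.1 1730.6 1728.2 1723.3 1729.2]]
[[420.9 195.7  68.9]] [[421.5 197.2  55. ]]
top lip
150  641,-107,112  639,-121,118  637,-136,129  633,-149,150  631,-163,160  628,-177,172  626,-190,183  624,-204,191  621,-216,209  620,-230,214  618,-243,224  614,-255,240  613,-268,244  609,-278,266
154  642,-112, 12  626,-122,102  627,-138, 99  626,-153,102  625,-168,106  625,-184,101  625,-200, 98  622,-213,116  619,-226,130  617,-240,142  616,-255,144  612,-266,166  610,-279,180  609,-293,184
158  627,-112,  6  610,-121,108  610,-137,106  611,-153, 99  609,-167,107  611,-184, 95  609,-198,104  608,-213,107  609,-230,100  607,-244,105  608,-261,101  621,-291, 11  608,-293, 94  606,-306,108
162  612,-112, -4  597,-122, 9
[... 7534 characters left out ...]
10  551,-391,211  557,-393,208  580,-386,160  570,-396,196  570,-400,207  580,-399,192  587,-401,187
295  590,-338, 12  597,-340,  6  599,-344, 14  606,-346, 11  612,-349,  9  618,-351,  6  582,-374,113  581,-379,126  579,-385,143  579,-390,156  578,-395,168  578,-399,179  584,-401,176  592,-401,167
297  586,-343, 13  590,-347, 14  596,-349, 13  602,-351, 10  607,-354, 12  583,-372, 88  581,-378,108  580,-383,122  580,-387,132  579,-393,147  577,-398,163  583,-400,160  588,-402,158  597,-402,149
299  583,-348, 10  588,-351, 10  593,-354, 12  598,-357, 12  604,-359, 11  580,-376, 87  579,-382,104  580,-386,114  579,-391,128  577,-396,144  580,-399,149  587,-401,142  593,-403,139  602,-403,129
```

Run:
```python
from h import *
np.set_printoptions(precision=1,suppress=True,linewidth=160)
T=np.load('topW.npy'); S=np.load('sceneW.npy')
for n,W in(('top',T),('scene',S)):
    p=W.reshape(-1,3)
    f=lambda c,r:p[(np.hypot(p[:,0]-c[0],p[:,1]-c[1])<r)&(p[:,2]<150)]
    print(n,'btn z',np.median(f((421,196),9)[:,2]),len(f((421,196),9)))
    k=(p[:,0]>330)&(p[:,0]<560)&(p[:,1]>150)&(p[:,1]<330)&(p[:,2]<400); print('max z around',np.percentile(p[k,2],[99,99.9]))
    k=(p[:,1]<-118)&(p[:,1]>-262)&(abs(p[:,2]-100)<9)&(p[:,0]<628)&(p[:,0]>560)
    k&=(p[:,0]+0.14*p[:,1]<595+25-30+0*p[:,0]) if 0 else k
    q=p[k]; print('lip top z',np.median(q[:,2]),q[:,2].mean(),len(q))
    # front edge: min x per y bin
    ys=np.arange(-260,-119,10); e=[(np.sort(q[abs(q[:,1]-y)<5][:,0])[:2].mean() if (abs(q[:,1]-y)<5).sum()>2 else np.nan) for y in ys]
    e=np.array(e); g=~np.isnan(e); a=np.polyfit(ys[g],e[g],1); print('front edge x=',a, 'yaw',np.arctan(-a[0]), 'at y=-190',np.polyval(a,-190)); print('y range',q[:,1].min(),q[:,1].max())
    k=(abs(p[:,2]-212)<7)&(p[:,0]>532)&(p[:,0]<566)&(p[:,1]<-364)&(p[:,1]>-394); q=p[k]; print('ptr top z',np.median(q[:,2]),q[:,2].mean(),len(q),'tip',q[q[:,0]<540].mean(0))
s=state(); y=s['tcp_rot'][2]
print('tool shift',[(421-s['eef_pos'][0])*np.cos(y)+(196-s['eef_pos'][1])*np.sin(y),(421-s['eef_pos'][0])*np.sin(y)-(196-s['eef_pos'][1])*np.cos(y)])
# button via scene white blob
im,_=load('scene'); c=pix('scene',[[421,196,57]])[0]; print('expected scene px',c)
b=(abs(np.mgrid[0:384,0:512][1]-c[0])<12)&(abs(np.mgrid[0:384,0:512][0]-c[1])<12)&(im.min(2)>130)
v,u=np.nonzero(b); print('scene blob',u.mean(),v.mean(),len(u))
for z in(50,55,60,65): print(z,plane('scene',[[u.mean(),v.mean()]],[z]),plane('top',[[208.2,209.9]],[z]))
cv2.imwrite('pics/grip3.png',cv2.resize(im[0:130,30:130,::-1],None,fx=4.5,fy=4.5,interpolation=cv2.INTER_CUBIC))
```

```text
top btn z 69.24091762213777 17
max z around [80.  86.5]
lip top z 101.71621689971667 101.47428142894756 420
front edge x= [  0.2 614.4] yaw -0.1756108146674293 at y=-190 580.6758106139671
y range -261.93954301995774 -118.05054981328568
ptr top z 213.5629161323215 213.2768040865784 54 tip [ 535.2 -374.4  213.6]
scene btn z 64.21759963138459 18
max z around [74.3 76.7]
lip top z 99.61763717186398 99.41196146777528 697
front edge x= [  0.2 613.3] yaw -0.17389661710356805 at y=-190 579.9543760229317
y range -261.96187265199484 -118.12690499804242
ptr top z 212.65990427106172 212.47121174446002 123 tip [ 536.  -377.1  212.3]
tool shift [np.float64(-365.61883163288667), np.float64(-338.3997821515376)]
expected scene px [211.  180.1]
scene blob 209.5909090909091 176.92045454545453 88
50 [[423.7 216.3  50. ]] [[421.8 197.7  50. ]]
55 [[422.7 212.6  55. ]] [[421.6 197.2  55. ]]
60 [[421.6 208.8  60. ]] [[421.4 196.6  60. ]]
65 [[420.6 205.   65. ]] [[421.2 196.   65. ]]
```

View pics/grip3.png

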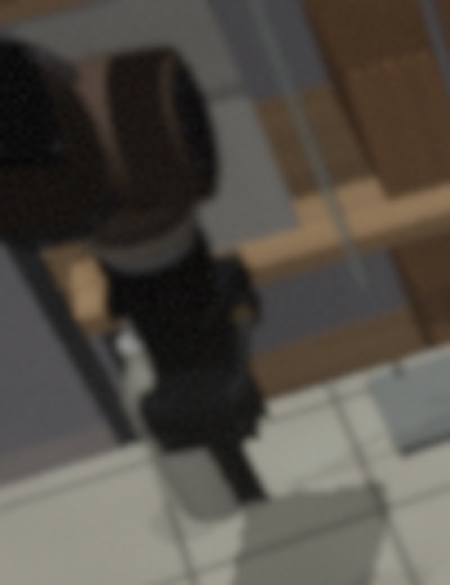

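Emit:
{"method": "carry_out", "body": {"grip": 0, "moves": [{"dx": -0.035, "dy": -0.032}, {"dx": -0.07, "dy": -0.064}, {"dx": -0.105, "dy": -0.096}, {"dx": -0.14, "dy": -0.128}, {"dx": -0.175, "dy": -0.16}]}}

```text
schema error: expected keys dx, dy, dz, twist
```

Emit:
{"method": "carry_out", "body": {"moves": [{"dx": -0.035, "dy": -0.032}, {"dx": -0.07, "dy": -0.064}, {"dx": -0.105, "dy": -0.096}, {"dx": -0.14, "dy": -0.128}, {"dx": -0.191, "dy": -0.178}]}}

```text
schema error: expected keys dx, dy, dz, twist
```

Emit:
{"method": "carry_out", "body": {"moves": [{"dz": 0.03}, {"dz": 0.07}, {"dz": 0.11}, {"dz": 0.11}]}}

```text
schema error: expected keys dx, dy, dz, twist
```

Run:
```python
from h import *
np.set_printoptions(precision=3,suppress=True,linewidth=160)
s=state();print(s['t'],s['eef_pos'],s['tcp_rot'],s['joints'],s['ft_force'])
a,_=grab('scene');b,_=grab('top')
def cr(im,x0,y0,x1,y1,w,h): return cv2.resize(im[y0:y1,x0:x1,::-1],(w,h),interpolation=cv2.INTER_CUBIC)
cv2.imwrite('pics/btn4.png',np.hstack([cr(a,170,110,270,210,400,400),cr(b,170,160,250,240,400,400)]))
```

```text
0.1 [141.669 608.511 214.147] [-3.141 -0.     2.913] [ 1.236  0.491  1.559 -0.     1.092 -0.106] [0.266 0.177 0.633]
```

View pics/btn4.png

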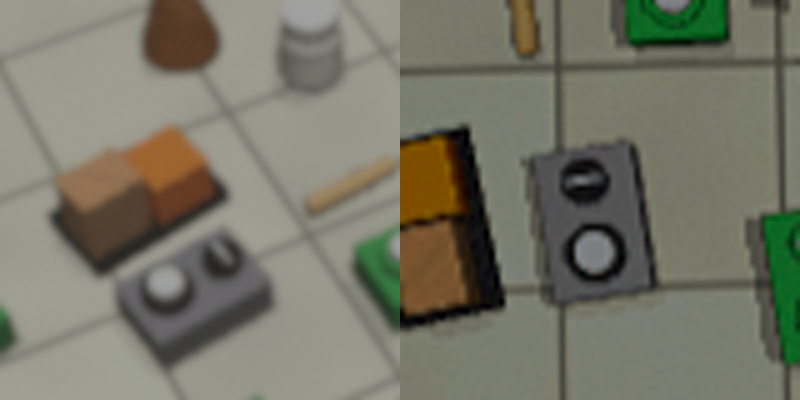

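Emit:
{"method": "carry_out", "body": {"grip": 0, "moves": [{"dx": -0.035, "dy": -0.033, "dz": 0, "twist": 0}, {"dx": -0.07, "dy": -0.066, "dz": 0, "twist": 0}, {"dx": -0.105, "dy": -0.099, "dz": 0, "twist": 0}, {"dx": -0.14, "dy": -0.132, "dz": 0, "twist": 0}, {"dx": -0.175, "dy": -0.165, "dz": 0, "twist": 0}]}}

```text
t: 0.7
eef_pos: [275.4, 406.7, 214.7]
tcp_rot: [3.141, 0.0, 2.913]
ft_force: [1.0, 1.0, -0.5]
opening: 0.635
```

Emit:
{"method": "carry_out", "body": {"moves": [{"dx": -0.035, "dy": -0.033, "dz": 0, "twist": 0}, {"dx": -0.07, "dy": -0.066, "dz": 0, "twist": 0}, {"dx": -0.105, "dy": -0.099, "dz": 0, "twist": 0}, {"dx": -0.14, "dy": -0.132, "dz": 0, "twist": 0}, {"dx": -0.175, "dy": -0.165, "dz": 0, "twist": 0}]}}

```text
t: 1.2
eef_pos: [408.5, 206.2, 214.8]
tcp_rot: [3.141, 0.0, 2.913]
ft_force: [0.3, 0.6, -0.4]
opening: 0.215
```

Run:
```python
from h import *
np.set_printoptions(precision=3,suppress=True,linewidth=160)
s=state();print(s['t'],s['eef_pos'],s['tcp_rot'],s['joints'],s['ft_force'],s['opening'])
X=418-s['eef_pos'][0];Y=194-s['eef_pos'][1];y=s['tcp_rot'][2];print(X*np.cos(y)+Y*np.sin(y),X*np.sin(y)-Y*np.cos(y))
print(pix('scene',[[421,196,65],[418,194,65],[418,194,58]]),pix('top',[[418,194,60]]))
```

```text
1.2 [408.516 206.151 214.778] [3.141 0.    2.913] [ 0.323  0.253  1.951  0.     0.937 -1.019] [ 0.34   0.556 -0.407] 0.21452607571131727
-11.99214000574835 -9.684645367309303
[[210.732 178.693]
 [210.169 179.427]
 [210.397 180.642]] [[208.879 210.749]]
```

Emit:
{"method": "carry_out", "body": {"moves": [{"dx": -0.012, "dy": -0.01, "dz": 0, "twist": 0}, {"dx": -0.012, "dy": -0.01, "dz": 0.045, "twist": 0}, {"dx": -0.012, "dy": -0.01, "dz": 0.09, "twist": 0}, {"dx": -0.012, "dy": -0.01, "dz": 0.125, "twist": 0}, {"dx": -0.012, "dy": -0.01, "dz": 0.135, "twist": 0}]}}

```text
t: 1.7
eef_pos: [415.9, 195.0, 77.0]
tcp_rot: [-3.139, -0.004, 2.912]
ft_force: [0.2, 0.5, 0.3]
opening: 0.004
```

Emit:
{"method": "carry_out", "body": {"moves": [{"dx": 0, "dy": 0, "dz": 0.005, "twist": 0}, {"dx": 0, "dy": 0, "dz": 0.01, "twist": 0}, {"dx": 0, "dy": 0, "dz": 0.014, "twist": 0}]}}

```text
t: 2.0
eef_pos: [417.8, 195.8, 66.5]
tcp_rot: [3.14, 0.002, 2.913]
ft_force: [0.2, 0.7, 1.4]
opening: 0.002
```

Emit:
{"method": "carry_out", "body": {"moves": [{"dx": 0, "dy": 0, "dz": 0.002, "twist": 0}, {"dx": 0, "dy": 0, "dz": 0.004, "twist": 0}]}}

```text
t: 2.2
eef_pos: [417.9, 195.8, 62.4]
tcp_rot: [3.14, 0.002, 2.913]
ft_force: [0.4, 1.4, 3.5]
opening: 0.003
```

Emit:
{"method": "carry_out", "body": {"moves": [{"dx": 0, "dy": 0, "dz": 0.001, "twist": 0}, {"dx": 0, "dy": 0, "dz": 0.002, "twist": 0}]}}

```text
t: 2.4
eef_pos: [417.9, 195.8, 60.8]
tcp_rot: [3.14, 0.002, 2.913]
ft_force: [-2.6, -0.5, 33.7]
opening: 0.005
```

Emit:
{"method": "carry_out", "body": {"moves": [{"dx": 0, "dy": 0, "dz": 0.001, "twist": 0}, {"dx": 0, "dy": 0, "dz": 0.002, "twist": 0}]}}

```text
t: 2.6
eef_pos: [418.0, 195.9, 60.3]
tcp_rot: [3.14, 0.003, 2.913]
ft_force: [-9.3, -2.7, 61.1]
opening: 0.003
```

Emit:
{"method": "carry_out", "body": {"moves": [{"dx": 0, "dy": 0, "dz": -0.01, "twist": 0}, {"dx": 0, "dy": 0, "dz": -0.05, "twist": 0}, {"dx": 0, "dy": 0, "dz": -0.1, "twist": 0}, {"dx": 0, "dy": 0, "dz": -0.15, "twist": 0}, {"dx": 0, "dy": 0, "dz": -0.19, "twist": 0}]}}

```text
t: 3.1
eef_pos: [416.8, 195.4, 250.5]
tcp_rot: [3.141, 0.001, 2.913]
ft_force: [1.3, -0.5, -0.5]
opening: 0.004
```

Emit:
{"method": "carry_out", "body": {"moves": [{"dx": -0.04, "dy": 0.031, "dz": -0.01, "twist": 0}, {"dx": -0.08, "dy": 0.062, "dz": -0.02, "twist": 0}, {"dx": -0.12, "dy": 0.093, "dz": -0.03, "twist": 0}, {"dx": -0.16, "dy": 0.124, "dz": -0.04, "twist": 0}, {"dx": -0.2, "dy": 0.155, "dz": -0.05, "twist": 0}]}}

```text
t: 3.6
eef_pos: [641.3, 298.5, 296.4]
tcp_rot: [-3.141, -0.0, 2.913]
ft_force: [0.7, -0.1, 0.1]
opening: 0.001
```

Emit:
{"method": "carry_out", "body": {"moves": [{"dx": -0.04, "dy": 0.031, "dz": 0, "twist": 0}, {"dx": -0.08, "dy": 0.062, "dz": 0, "twist": 0}, {"dx": -0.12, "dy": 0.093, "dz": 0, "twist": 0}, {"dx": -0.16, "dy": 0.124, "dz": 0, "twist": 0}, {"dx": -0.2, "dy": 0.155, "dz": 0, "twist": 0}]}}

```text
t: 4.1
eef_pos: [826.4, 382.8, 296.5]
tcp_rot: [3.142, -0.0, 2.913]
ft_force: [1.0, 0.5, 0.8]
opening: 0.007
```

Run:
```python
from h import *
np.set_printoptions(precision=3,suppress=True,linewidth=160)
s=state();print(s['t'],s['eef_pos'],s['tcp_rot'],s['joints'],s['ft_force'],s['opening'])
```

```text
4.1 [826.386 382.813 296.463] [ 3.142 -0.     2.913] [ 0.361  1.021  0.288  0.     1.833 -0.981] [1.026 0.492 0.812] 0.006983310250703928
```

Emit:
{"method": "carry_out", "body": {"moves": [{"dx": -0.04, "dy": 0.031, "dz": 0, "twist": 0}, {"dx": -0.08, "dy": 0.062, "dz": 0, "twist": 0}, {"dx": -0.12, "dy": 0.093, "dz": 0, "twist": 0}, {"dx": -0.16, "dy": 0.124, "dz": 0, "twist": 0}, {"dx": -0.2, "dy": 0.155, "dz": 0, "twist": 0}]}}

```text
t: 4.6
eef_pos: [865.4, 400.2, 256.1]
tcp_rot: [3.118, 0.03, 2.912]
ft_force: [-0.7, -0.4, -0.1]
opening: 0.006
```

Run:
```python
from h import *
np.set_printoptions(precision=3,suppress=True,linewidth=160)
s=state();print(s['t'],s['eef_pos'],s['tcp_rot'],s['joints'],s['ft_force'],s['opening'])
```

```text
4.6 [865.378 400.248 256.12 ] [3.118 0.03  2.912] [ 0.363  1.17   0.048  0.003  1.886 -0.978] [-0.652 -0.43  -0.12 ] 0.006170453504934731
```

Emit:
{"method": "carry_out", "body": {"moves": [{"dx": 0.03, "dy": -0.024, "dz": 0, "twist": 0}, {"dx": 0.06, "dy": -0.047, "dz": 0, "twist": 0}, {"dx": 0.06, "dy": -0.047, "dz": 0, "twist": 0}]}}

```text
t: 4.9
eef_pos: [805.0, 371.7, 253.9]
tcp_rot: [3.118, 0.03, 2.912]
ft_force: [2.5, 0.8, 0.7]
opening: 0.004
```

Useful finding: pushing past the reach limit tilts the tool, and the tilt stays in the commanded pose. I can use this to lay the fingers nearly level, so they can go under the lip. I'll retract, swing to the lip's heading (about -0.24 rad) and rise above the enclosure before tilting there.

Emit:
{"method": "carry_out", "body": {"moves": [{"dx": 0.034, "dy": -0.0265, "dz": -0.025, "twist": 0}, {"dx": 0.068, "dy": -0.053, "dz": -0.05, "twist": 0}, {"dx": 0.102, "dy": -0.0795, "dz": -0.075, "twist": 0}, {"dx": 0.136, "dy": -0.106, "dz": -0.1, "twist": 0}, {"dx": 0.17, "dy": -0.132, "dz": -0.125, "twist": 0}]}}

```text
t: 5.4
eef_pos: [604.2, 279.5, 373.2]
tcp_rot: [3.118, 0.031, 2.912]
ft_force: [-0.0, 0.6, 0.8]
opening: 0.003
```

Emit:
{"method": "carry_out", "body": {"moves": [{"dx": 0.034, "dy": -0.0265, "dz": -0.025, "twist": 0}, {"dx": 0.068, "dy": -0.053, "dz": -0.05, "twist": 0}, {"dx": 0.102, "dy": -0.0795, "dz": -0.075, "twist": 0}, {"dx": 0.136, "dy": -0.106, "dz": -0.1, "twist": 0}, {"dx": 0.17, "dy": -0.132, "dz": -0.125, "twist": 0}]}}

```text
t: 5.9
eef_pos: [404.5, 187.7, 489.9]
tcp_rot: [3.118, 0.032, 2.912]
ft_force: [0.2, -0.3, 0.4]
opening: 0.007
```

Emit:
{"method": "carry_out", "body": {"moves": [{"dx": -0.01, "dy": -0.04, "dz": -0.025, "twist": 0}, {"dx": -0.02, "dy": -0.08, "dz": -0.05, "twist": 0}, {"dx": -0.03, "dy": -0.12, "dz": -0.075, "twist": 0}, {"dx": -0.04, "dy": -0.16, "dz": -0.1, "twist": 0}, {"dx": -0.05, "dy": -0.2, "dz": -0.125, "twist": 0}]}}

```text
t: 6.4
eef_pos: [404.5, -20.6, 612.2]
tcp_rot: [3.12, 0.033, 2.913]
ft_force: [0.5, -0.4, 0.3]
opening: 0.005
```

Emit:
{"method": "carry_out", "body": {"moves": [{"dx": -0.01, "dy": -0.04, "dz": -0.025, "twist": 0}, {"dx": -0.02, "dy": -0.08, "dz": -0.05, "twist": 0}, {"dx": -0.025, "dy": -0.1, "dz": -0.07, "twist": 0}]}}

```text
t: 6.7
eef_pos: [404.3, -125.5, 680.3]
tcp_rot: [3.121, 0.032, 2.91]
ft_force: [1.3, 0.3, 0.1]
opening: 0.004
```

```bash
cat > st.py <<'E'
from h import *
np.set_printoptions(precision=3,suppress=True,linewidth=160)
s=state();from scipy.spatial.transform import Rotation as Ro
R=Ro.from_euler('xyz',s['tcp_rot']).as_matrix()
p=s['eef_pos'];q=s['joints']
print('t',s['t'],'p',p,'q',q,'F',s['ft_force'],'open',s['opening'])
print('head',np.arctan2(p[1],p[0]),'r',np.hypot(*p[:2]),'tool x',R[:,0],'y',R[:,1],'z',R[:,2],'tilt deg',np.degrees(np.arccos(-R[2,2])),'zhead',np.arctan2(R[1,2],R[0,2]))
E
python3 st.py
```

```text
t 6.7 p [ 404.26  -125.485  680.298] q [-0.475  0.056  0.988  0.031  2.072 -1.8  ] F [1.286 0.281 0.121] open 0.004490388893052459
head -0.30097718635126025 r 423.2876948026172 tool x [-0.973  0.229 -0.032] y [0.229 0.973 0.02 ] z [ 0.035  0.013 -0.999] tilt deg 2.1564682757211577 zhead 0.3398533171524489
```

Run:
```python
import numpy as np
from scipy.optimize import least_squares
D=[(.491,1.559,1.092,141.7,608.7,214.7),(.253,1.951,.937,408.516,206.151,214.778),(1.021,.288,1.833,826.386,382.813,296.463),(1.17,.048,1.886,865.378,400.248,256.12),(.056,.988,2.072,404.26,-125.485,680.298)]
A=[];b=[]
for q2,q3,q5,x,y,z in D:
    r=np.sqrt(x*x+y*y-66**2);s=q2+q3;t=s+q5
    A+=[[1,0,np.sin(q2),np.sin(s),np.cos(s),np.sin(t)],[0,1,np.cos(q2),np.cos(s),-np.sin(s),np.cos(t)]];b+=[r,z]
A=np.array(A);b=np.array(b)
x,*_=np.linalg.lstsq(A,b,rcond=1e-4);print(x,A@x-b,np.linalg.svd(A)[1])
for Lw in(200,250,300):
    x,*_=np.linalg.lstsq(A[:,:5],b-A[:,5]*Lw,rcond=None);print(Lw,x,(A[:,:5]@x-b+A[:,5]*Lw).round(1))
```

```text
[  0.72148493 200.51738795 585.60699389 411.15864356  43.94492868
 273.85720101] [-0.16775157 -0.18445589  0.11334885  0.12627928  0.08717535  0.15171297
  0.06300807  0.03573241 -0.09578069 -0.12926877] [4.19738627 3.20103402 1.11093061 0.77882293 0.54245721 0.01838229]
200 [  1.67720345 128.47890797 585.40646041 411.22180349  45.79744628] [-0.1 -0.2 -0.1  0.2  1.4  0.1 -1.2  0.  -0.1 -0.1]
250 [  1.03019916 177.24766646 585.54221797 411.17904535  44.5433251 ] [-0.1 -0.2  0.1  0.2  0.5  0.1 -0.4  0.  -0.1 -0.1]
300 [3.83194865e-01 2.26016425e+02 5.85677976e+02 4.11136287e+02
 4.32892039e+01] [-0.2 -0.2  0.2  0.1 -0.4  0.2  0.5  0.  -0.1 -0.1]
```

Emit:
{"method": "carry_out", "body": {"moves": [{"dx": -0.045, "dy": 0.019, "dz": 0, "twist": 0}, {"dx": -0.09, "dy": 0.038, "dz": 0, "twist": 0}, {"dx": -0.135, "dy": 0.057, "dz": 0, "twist": 0}, {"dx": -0.18, "dy": 0.076, "dz": 0, "twist": 0}, {"dx": -0.225, "dy": 0.095, "dz": 0, "twist": 0}]}}

```text
t: 7.2
eef_pos: [629.5, -85.2, 688.4]
tcp_rot: [3.12, 0.029, 2.913]
ft_force: [0.0, -0.3, 1.2]
opening: 0.003
```

Emit:
{"method": "carry_out", "body": {"moves": [{"dx": -0.7, "dy": 0, "dz": -0.7, "twist": 0}, {"dx": -0.7, "dy": 0, "dz": -0.7, "twist": 0}]}}

```text
t: 7.4
eef_pos: [600.3, -114.4, 702.8]
tcp_rot: [-3.041, -0.064, 2.95]
ft_force: [2.0, -2.1, -1.0]
opening: 0.004
```

```bash
python3 st.py
```

```text
t 7.4 p [ 600.347 -114.374  702.831] q [-0.25   0.611  0.059 -0.18   2.522 -1.776] F [ 1.979 -2.078 -1.029] open 0.004124813356040481
head -0.1882567596665991 r 611.1446420281287 tool x [-0.98   0.19   0.064] y [ 0.183  0.978 -0.1  ] z [-0.081 -0.087 -0.993] tilt deg 6.8219252551188765 zhead -2.32551152206766
```

Emit:
{"method": "carry_out", "body": {"moves": [{"dx": -0.05, "dy": 0, "dz": 0, "twist": 0}, {"dx": -0.1, "dy": 0, "dz": 0, "twist": 0}, {"dx": -0.15, "dy": 0, "dz": 0, "twist": 0}]}}

```text
t: 7.7
eef_pos: [664.2, -129.1, 656.1]
tcp_rot: [-3.036, -0.021, 2.951]
ft_force: [-0.5, -0.2, 0.1]
opening: 0.007
```

```bash
python3 st.py
```

```text
t 7.7 p [ 664.184 -129.112  656.135] q [-0.247  0.687  0.048 -0.16   2.415 -1.748] F [-0.535 -0.214  0.1  ] open 0.006729463655915261
head -0.19199752831365358 r 676.6168476601368 tool x [-0.982  0.189  0.021] y [ 0.186  0.977 -0.105] z [-0.04  -0.099 -0.994] tilt deg 6.14941640415868 zhead -1.957501305282339
```

Emit:
{"method": "carry_out", "body": {"moves": [{"dx": -0.05, "dy": 0, "dz": 0, "twist": 0}, {"dx": -0.1, "dy": 0, "dz": 0, "twist": 0}, {"dx": -0.15, "dy": 0, "dz": 0, "twist": 0}]}}

```text
t: 8.0
eef_pos: [722.9, -142.5, 601.4]
tcp_rot: [-3.035, 0.001, 2.954]
ft_force: [-0.4, -0.5, 0.5]
opening: 0.005
```

```bash
python3 st.py
```

```text
t 8.0 p [ 722.886 -142.548  601.383] q [-0.245  0.764  0.048 -0.145  2.317 -1.727] F [-0.355 -0.48   0.47 ] open 0.004797104283805897
head -0.19469546937438462 r 736.8066547131767 tool x [-0.982  0.187 -0.001] y [ 0.186  0.977 -0.106] z [-0.019 -0.105 -0.994] tilt deg 6.110305106074532 zhead -1.7531168509714214
```

Emit:
{"method": "carry_out", "body": {"moves": [{"dx": -0.24, "dy": 0, "dz": -0.18, "twist": 0}, {"dx": -0.24, "dy": 0, "dz": -0.18, "twist": 0}, {"dx": -0.24, "dy": 0, "dz": -0.18, "twist": 0}]}}

```text
t: 8.3
eef_pos: [735.0, -139.7, 597.3]
tcp_rot: [-3.033, 0.029, 2.957]
ft_force: [-0.3, 0.8, -0.7]
opening: 0.006
```

```bash
python3 st.py
```

```text
t 8.3 p [ 735.032 -139.704  597.309] q [-0.237  0.77   0.047 -0.141  2.284 -1.716] F [-0.265  0.803 -0.724] open 0.006264398173282923
head -0.18782473272455652 r 748.1909267413951 tool x [-0.983  0.184 -0.029] y [ 0.186  0.977 -0.108] z [ 0.008 -0.111 -0.994] tilt deg 6.417182973297819 zhead -1.4964287950015587
```

Emit:
{"method": "carry_out", "body": {"moves": [{"dx": -0.25, "dy": 0, "dz": -0.15, "twist": 0}, {"dx": -0.25, "dy": 0, "dz": -0.15, "twist": 0}, {"dx": -0.25, "dy": 0, "dz": -0.15, "twist": 0}, {"dx": -0.25, "dy": 0, "dz": -0.15, "twist": 0}, {"dx": -0.25, "dy": 0, "dz": -0.15, "twist": 0}]}}

```text
t: 8.8
eef_pos: [759.6, -140.0, 577.6]
tcp_rot: [-3.032, 0.054, 2.96]
ft_force: [-0.1, 0.3, 0.2]
opening: 0.003
```

Emit:
{"method": "carry_out", "body": {"moves": [{"dx": -0.26, "dy": 0, "dz": -0.14, "twist": 0}]}}

```text
t: 8.9
eef_pos: [769.2, -140.6, 575.4]
tcp_rot: [-3.031, 0.08, 2.962]
ft_force: [0.1, -0.2, 0.2]
opening: 0.008
```

```bash
python3 st.py
```

```text
t 8.9 p [ 769.213 -140.587  575.392] q [-0.228  0.8    0.048 -0.133  2.203 -1.698] F [ 0.118 -0.178  0.204] open 0.008043800264857622
head -0.18077229115845778 r 781.954614305509 tool x [-0.981  0.178 -0.08 ] y [ 0.186  0.976 -0.11 ] z [ 0.059 -0.123 -0.991] tilt deg 7.839835644134212 zhead -1.126324037519287
```

Emit:
{"method": "carry_out", "body": {"moves": [{"dx": -0.27, "dy": 0, "dz": -0.13, "twist": 0}]}}

```text
t: 9.0
eef_pos: [779.7, -141.3, 572.3]
tcp_rot: [-3.029, 0.107, 2.965]
ft_force: [-0.7, -0.1, -0.7]
opening: 0.008
```

Emit:
{"method": "carry_out", "body": {"moves": [{"dx": -0.27, "dy": 0, "dz": -0.13, "twist": 0}]}}

```text
t: 9.1
eef_pos: [789.4, -141.9, 569.9]
tcp_rot: [-3.028, 0.133, 2.968]
ft_force: [0.1, -0.2, -0.5]
opening: 0.001
```

Emit:
{"method": "carry_out", "body": {"moves": [{"dx": -0.28, "dy": 0, "dz": -0.12, "twist": 0}]}}

```text
t: 9.2
eef_pos: [799.2, -142.6, 567.8]
tcp_rot: [-3.026, 0.159, 2.971]
ft_force: [0.5, -0.4, -0.3]
opening: 0.009
```

Emit:
{"method": "carry_out", "body": {"moves": [{"dx": -0.28, "dy": 0, "dz": -0.11, "twist": 0}]}}

```text
t: 9.3
eef_pos: [809.3, -143.4, 565.5]
tcp_rot: [-3.025, 0.186, 2.975]
ft_force: [-0.7, -0.0, -0.0]
opening: 0.0
```

Emit:
{"method": "carry_out", "body": {"moves": [{"dx": -0.28, "dy": 0, "dz": -0.1, "twist": 0}]}}

```text
t: 9.4
eef_pos: [819.5, -144.3, 563.3]
tcp_rot: [-3.023, 0.213, 2.978]
ft_force: [-0.4, -0.3, 0.5]
opening: 0.006
```

Emit:
{"method": "carry_out", "body": {"moves": [{"dx": -0.28, "dy": 0, "dz": -0.1, "twist": 0}]}}

```text
t: 9.5
eef_pos: [828.9, -145.0, 562.1]
tcp_rot: [-3.022, 0.239, 2.981]
ft_force: [0.3, 0.8, 0.5]
opening: 0.007
```

Emit:
{"method": "carry_out", "body": {"moves": [{"dx": -0.29, "dy": 0, "dz": -0.09, "twist": 0}]}}

```text
t: 9.6
eef_pos: [838.7, -145.7, 561.2]
tcp_rot: [-3.02, 0.267, 2.985]
ft_force: [0.1, -0.0, -0.6]
opening: 0.007
```

Emit:
{"method": "carry_out", "body": {"moves": [{"dx": -0.29, "dy": 0, "dz": -0.08, "twist": 0}]}}

```text
t: 9.7
eef_pos: [848.6, -146.6, 560.0]
tcp_rot: [-3.018, 0.295, 2.988]
ft_force: [0.4, 0.4, 0.3]
opening: 0.003
```

```bash
python3 st.py
```

```text
t 9.7 p [ 848.616 -146.581  559.977] q [-0.214  0.835  0.048 -0.114  1.954 -1.672] F [0.358 0.448 0.334] open 0.0031330658742534617
head -0.17104129686210687 r 861.1825105801785 tool x [-0.945  0.146 -0.291] y [ 0.187  0.975 -0.118] z [ 0.267 -0.166 -0.949] tilt deg 18.29845449397688 zhead -0.5560499096761429
```

Emit:
{"method": "carry_out", "body": {"moves": [{"dx": 0.011, "dy": 0.047, "dz": -0.01, "twist": 0}, {"dx": 0.022, "dy": 0.094, "dz": -0.02, "twist": 0}, {"dx": 0.034, "dy": 0.141, "dz": -0.03, "twist": 0}, {"dx": 0.046, "dy": 0.188, "dz": -0.04, "twist": 0}, {"dx": 0.057, "dy": 0.235, "dz": -0.05, "twist": 0}]}}

```text
t: 10.2
eef_pos: [824.1, 101.2, 564.1]
tcp_rot: [-3.019, 0.295, 2.988]
ft_force: [0.6, -0.5, 0.8]
opening: 0.004
```

Emit:
{"method": "carry_out", "body": {"moves": [{"dx": 0.011, "dy": 0.047, "dz": -0.01, "twist": 0}, {"dx": 0.022, "dy": 0.094, "dz": -0.02, "twist": 0}, {"dx": 0.034, "dy": 0.141, "dz": -0.03, "twist": 0}, {"dx": 0.046, "dy": 0.188, "dz": -0.04, "twist": 0}]}}

```text
t: 10.6
eef_pos: [791.3, 288.8, 551.3]
tcp_rot: [-3.023, 0.304, 2.99]
ft_force: [-0.2, 0.3, -0.5]
opening: 0.004
```

Emit:
{"method": "carry_out", "body": {"moves": [{"dx": 0, "dy": 0, "dz": 0, "twist": 8.5}, {"dx": 0, "dy": 0, "dz": 0, "twist": 17}, {"dx": 0, "dy": 0, "dz": 0, "twist": 25.5}, {"dx": 0, "dy": 0, "dz": 0, "twist": 34}, {"dx": 0, "dy": 0, "dz": 0, "twist": 42.5}]}}

```text
t: 11.1
eef_pos: [791.5, 286.6, 553.1]
tcp_rot: [3.013, 0.301, 2.204]
ft_force: [0.7, 0.8, 0.1]
opening: 0.005
```

Emit:
{"method": "carry_out", "body": {"moves": [{"dx": 0, "dy": 0, "dz": 0, "twist": 8.5}, {"dx": 0, "dy": 0, "dz": 0, "twist": 17}, {"dx": 0, "dy": 0, "dz": 0, "twist": 25.5}, {"dx": 0, "dy": 0, "dz": 0, "twist": 34}, {"dx": 0, "dy": 0, "dz": 0, "twist": 42.5}]}}

```text
t: 11.6
eef_pos: [791.6, 286.4, 553.1]
tcp_rot: [2.844, 0.136, 1.461]
ft_force: [0.3, 0.4, -1.2]
opening: 0.008
```

Emit:
{"method": "carry_out", "body": {"moves": [{"dx": 0, "dy": 0, "dz": 0, "twist": 8.5}, {"dx": 0, "dy": 0, "dz": 0, "twist": 17}, {"dx": 0, "dy": 0, "dz": 0, "twist": 25.5}, {"dx": 0, "dy": 0, "dz": 0, "twist": 34}, {"dx": 0, "dy": 0, "dz": 0, "twist": 42.5}]}}

```text
t: 12.1
eef_pos: [791.6, 286.4, 553.1]
tcp_rot: [2.829, -0.096, 0.755]
ft_force: [-0.4, -0.1, 0.4]
opening: 0.003
```

Emit:
{"method": "carry_out", "body": {"moves": [{"dx": 0, "dy": 0, "dz": 0, "twist": 8.5}, {"dx": 0, "dy": 0, "dz": 0, "twist": 17}, {"dx": 0, "dy": 0, "dz": 0, "twist": 25.5}, {"dx": 0, "dy": 0, "dz": 0, "twist": 34}, {"dx": 0, "dy": 0, "dz": 0, "twist": 42.5}]}}

```text
t: 12.6
eef_pos: [791.6, 286.4, 553.1]
tcp_rot: [2.973, -0.281, 0.022]
ft_force: [0.7, -0.7, -0.4]
opening: 0.001
```

```bash
python3 st.py
```

```text
t 12.6 p [791.59  286.419 553.085] q [ 0.348  0.845  0.048 -0.277  2.019  1.772] F [ 0.676 -0.711 -0.399] open 0.0013338418912673693
head 0.34717259732075245 r 841.814109739305 tool x [0.96  0.021 0.278] y [-0.025 -0.987  0.161] z [ 0.277 -0.161 -0.947] tilt deg 18.719012964618937 zhead -0.5265457545736608
```

Emit:
{"method": "carry_out", "body": {"moves": [{"dx": 0.28, "dy": -0.066, "dz": -0.1, "twist": 0}]}}

```text
t: 12.7
eef_pos: [800.6, 287.1, 553.6]
tcp_rot: [2.98, -0.308, 0.028]
ft_force: [0.1, -0.6, 0.9]
opening: 0.004
```

Emit:
{"method": "carry_out", "body": {"moves": [{"dx": 0.28, "dy": -0.066, "dz": -0.09, "twist": 0}]}}

```text
t: 12.8
eef_pos: [810.4, 287.7, 553.5]
tcp_rot: [2.984, -0.335, 0.037]
ft_force: [-0.5, -0.6, -0.3]
opening: 0.005
```

Emit:
{"method": "carry_out", "body": {"moves": [{"dx": 0.28, "dy": -0.066, "dz": -0.08, "twist": 0}]}}

```text
t: 12.9
eef_pos: [819.9, 288.3, 553.5]
tcp_rot: [2.99, -0.362, 0.042]
ft_force: [0.2, 0.2, 0.5]
opening: 0.006
```

Emit:
{"method": "carry_out", "body": {"moves": [{"dx": 0.28, "dy": -0.066, "dz": -0.08, "twist": 0}]}}

```text
t: 13.0
eef_pos: [828.6, 289.1, 554.6]
tcp_rot: [2.995, -0.388, 0.047]
ft_force: [0.6, 0.2, 0.2]
opening: 0.004
```

Emit:
{"method": "carry_out", "body": {"moves": [{"dx": 0.28, "dy": -0.066, "dz": -0.07, "twist": 0}]}}

```text
t: 13.1
eef_pos: [837.2, 290.1, 556.3]
tcp_rot: [3.001, -0.416, 0.051]
ft_force: [0.5, 0.6, -0.7]
opening: -0.0
```

Emit:
{"method": "carry_out", "body": {"moves": [{"dx": 0.29, "dy": -0.066, "dz": -0.06, "twist": 0}]}}

```text
t: 13.2
eef_pos: [846.3, 290.8, 557.5]
tcp_rot: [3.007, -0.444, 0.055]
ft_force: [-0.1, -0.5, -0.6]
opening: 0.005
```

```bash
python3 st.py
```

```text
t 13.2 p [846.282 290.764 557.494] q [ 0.332  0.857  0.048 -0.257  1.833  1.76 ] F [-0.092 -0.461 -0.583] open 0.005352853119742131
head 0.3309427112188933 r 894.8394453561439 tool x [0.902 0.05  0.43 ] y [-0.003 -0.993  0.121] z [ 0.433 -0.111 -0.895] tilt deg 26.515767527116424 zhead -0.25018413576106163
```

```bash
cat > kin.py <<'E'
import numpy as np
from scipy.optimize import least_squares
from scipy.spatial.transform import Rotation as Ro
lo=np.array([-3.1,-.84,.05,-1.13,.06,-2.69]);hi=np.array([3.1,2.19,2.79,4.28,2.93,2.69])
P=[0.72,200.5,585.6,411.2,43.9,273.9,66.]
def fk(q,P=P,sg=1):
    a0,h,L1,L2,o,Lw,d=P
    Rz=Ro.from_euler('z',q[0]);s=q[1]+q[2]
    wr=np.array([a0+L1*np.sin(q[1])+L2*np.sin(s)+o*np.cos(s),d,h+L1*np.cos(q[1])+L2*np.cos(s)-o*np.sin(s)])
    R=Ro.from_euler('z',q[0])*Ro.from_euler('y',s)*Ro.from_euler('z',sg*q[3])*Ro.from_euler('y',q[4])*Ro.from_euler('z',q[5])
    return Rz.apply(wr)+R.apply([0,0,Lw]),R
def ik(p,R,q0):
    f=lambda q:(lambda a:np.r_[(a[0]-p)/300,(R.inv()*a[1]).as_rotvec()])(fk(q))
    r=least_squares(f,np.clip(q0,lo+1e-3,hi-1e-3),bounds=(lo,hi));return r.x,np.abs(r.fun).max()
E
python3 - <<'E'
from kin import *
from h import *
np.set_printoptions(precision=3,suppress=True)
s=state();Rm=Ro.from_euler('xyz',s['tcp_rot']);p=s['eef_pos']
for sg in(1,-1):
    a,R=fk(s['joints'],sg=sg);E=Rm.inv()*R;print(sg,a-p,R.as_matrix()[:,2],(E).as_rotvec())
E
```

```text
1 [1.286 0.021 0.688] [ 0.433 -0.111 -0.895] [ 0.    -0.    -1.571]
-1 [-42.516 127.13    0.688] [ 0.273  0.354 -0.895] [ 0.464  0.315 -1.668]
```

```bash
cat > plan.py <<'E'
from kin import *
np.set_printoptions(precision=2,suppress=True)
off=Ro.from_euler('z',np.pi/2)   # tool = fk*off
def tool(th,h):
    c,s=np.cos(th),np.sin(th);x=[c*np.cos(h),c*np.sin(h),s];z=[s*np.cos(h),s*np.sin(h),-c]
    return np.array([x,np.cross(z,x),z]).T
def tip(C,M,l=30): return np.array(C)+l*M[:,2]-10*M[:,0]
if __name__=='__main__':
  q=np.array([.332,.857,.048,-.257,1.833,1.76])
  for th,h in((26.5,-.25),(20,-.25),(35,-.2),(50,-.2),(60,-.2)):
    M=tool(np.radians(th),h);R=Ro.from_matrix(M)*off.inv()
    for y in(-170,-215):
      C=np.array([580+.175*(y+190),y,88])
      for q4 in(0.3,2.9):
        out=[]
        for dz in(0,60,115):
            q0=q if dz==0 else qq
            if dz==0: q0=np.array([-.35,.55,2.1,q4,.3,1.2-q4+.3])
            qq,e=ik(tip(C+[0,0,dz],M),R,q0);out.append((qq.round(2),round(e,3)))
        print(th,y,q4,out[0],out[2])
E
python3 plan.py
```

```text
26.5 -170 0.3 (array([-0.43,  0.6 ,  2.05,  1.14,  0.09,  0.28]), np.float64(0.0)) (array([-0.43,  0.4 ,  1.96,  0.24,  0.33,  1.18]), np.float64(0.0))
26.5 -170 2.9 (array([-0.43,  0.6 ,  2.05,  1.14,  0.09,  0.28]), np.float64(0.0)) (array([-0.43,  0.4 ,  1.96,  0.24,  0.33,  1.18]), np.float64(0.0))
26.5 -215 0.3 (array([-0.52,  0.6 ,  2.03,  1.12,  0.13,  0.21]), np.float64(0.0)) (array([-0.52,  0.41,  1.95,  0.34,  0.36,  1.01]), np.float64(0.0))
26.5 -215 2.9 (array([-0.52,  0.6 ,  2.03,  1.12,  0.13,  0.21]), np.float64(0.0)) (array([-0.52,  0.41,  1.95,  0.34,  0.36,  1.01]), np.float64(0.0))
20 -170 0.3 (array([-0.42,  0.6 ,  1.99,  0.26,  0.22,  1.16]), np.float64(0.0)) (array([-0.42,  0.41,  1.89,  0.12,  0.49,  1.31]), np.float64(0.0))
20 -170 2.9 (array([-0.42,  0.6 ,  1.99,  0.26,  0.22,  1.16]), np.float64(0.0)) (array([-0.42,  0.41,  1.89,  0.12,  0.49,  1.31]), np.float64(0.0))
20 -215 0.3 (array([-0.5 ,  0.6 ,  1.97,  0.36,  0.25,  0.99]), np.float64(0.0)) (array([-0.5 ,  0.42,  1.88,  0.18,  0.51,  1.18]), np.float64(0.0))
20 -215 2.9 (array([-0.5 ,  0.6 ,  1.97,  
[... 1207 characters left out ...]
0.68, -1.45]), np.float64(0.0)) (array([-0.58,  0.44,  2.17,  2.36,  0.42, -1.09]), np.float64(0.0))
60 -170 0.3 (array([-0.5 ,  0.79,  2.32,  2.84,  1.01, -1.56]), np.float64(0.0)) (array([-0.5 ,  0.5 ,  2.28,  2.73,  0.7 , -1.4 ]), np.float64(0.0))
60 -170 2.9 (array([-0.5 ,  0.79,  2.32,  2.84,  1.01, -1.56]), np.float64(0.0)) (array([-0.5 ,  0.5 ,  2.28,  2.73,  0.7 , -1.4 ]), np.float64(0.0))
60 -215 0.3 (array([-0.61,  0.79,  2.29,  2.72,  0.99, -1.54]), np.float64(0.0)) (array([-0.61,  0.5 ,  2.25,  2.58,  0.7 , -1.34]), np.float64(0.0))
60 -215 2.9 (array([-0.61,  0.79,  2.29,  2.72,  0.99, -1.54]), np.float64(0.0)) (array([-0.61,  0.5 ,  2.25,  2.58,  0.7 , -1.34]), np.float64(0.0))
```

Emit:
{"method": "carry_out", "body": {"moves": [{"dx": 0.006, "dy": 0.045, "dz": 0.009, "twist": 0}, {"dx": 0.012, "dy": 0.09, "dz": 0.018, "twist": 0}, {"dx": 0.018, "dy": 0.135, "dz": 0.027, "twist": 0}, {"dx": 0.025, "dy": 0.18, "dz": 0.036, "twist": 0}, {"dx": 0.026, "dy": 0.2, "dz": 0.039, "twist": 0}]}}

```text
t: 13.7
eef_pos: [886.1, 84.4, 557.7]
tcp_rot: [3.006, -0.443, 0.052]
ft_force: [0.8, 0.5, -0.4]
opening: 0.003
```

Emit:
{"method": "carry_out", "body": {"moves": [{"dx": 0.3, "dy": -0.006, "dz": -0.04, "twist": 0}]}}

```text
t: 13.8
eef_pos: [901.2, 85.7, 563.0]
tcp_rot: [3.006, -0.451, 0.054]
ft_force: [1.2, 1.1, 1.5]
opening: -0.001
```

Emit:
{"method": "carry_out", "body": {"moves": [{"dx": 0.3, "dy": -0.006, "dz": -0.03, "twist": 0}]}}

```text
t: 13.9
eef_pos: [913.0, 88.0, 565.2]
tcp_rot: [3.005, -0.485, 0.061]
ft_force: [-0.2, -0.0, 1.7]
opening: 0.002
```

Emit:
{"method": "carry_out", "body": {"moves": [{"dx": 0.3, "dy": -0.006, "dz": -0.02, "twist": 0}]}}

```text
t: 14.0
eef_pos: [923.3, 88.3, 564.9]
tcp_rot: [3.005, -0.514, 0.067]
ft_force: [-0.8, 0.2, -1.1]
opening: 0.002
```

Emit:
{"method": "carry_out", "body": {"moves": [{"dx": 0.3, "dy": -0.006, "dz": -0.02, "twist": 0}]}}

```text
t: 14.1
eef_pos: [931.5, 88.0, 569.0]
tcp_rot: [3.004, -0.547, 0.072]
ft_force: [0.2, -0.0, 0.8]
opening: 0.004
```

Emit:
{"method": "carry_out", "body": {"moves": [{"dx": 0.3, "dy": -0.006, "dz": -0.01, "twist": 0}]}}

```text
t: 14.2
eef_pos: [939.8, 87.6, 572.1]
tcp_rot: [3.002, -0.578, 0.077]
ft_force: [-0.1, 0.5, 0.0]
opening: 0.006
```

Emit:
{"method": "carry_out", "body": {"moves": [{"dx": 0.3, "dy": -0.006, "dz": 0, "twist": 0}]}}

```text
t: 14.3
eef_pos: [948.5, 87.1, 574.4]
tcp_rot: [3.001, -0.607, 0.082]
ft_force: [-0.1, 0.1, 0.5]
opening: 0.004
```

Emit:
{"method": "carry_out", "body": {"moves": [{"dx": 0.3, "dy": -0.006, "dz": 0.01, "twist": 0}]}}

```text
t: 14.4
eef_pos: [957.1, 86.7, 576.5]
tcp_rot: [2.999, -0.637, 0.087]
ft_force: [-0.4, 0.3, 0.3]
opening: 0.005
```

Emit:
{"method": "carry_out", "body": {"moves": [{"dx": 0.3, "dy": -0.006, "dz": 0.02, "twist": 0}]}}

```text
t: 14.5
eef_pos: [965.9, 86.3, 578.4]
tcp_rot: [2.997, -0.666, 0.092]
ft_force: [-0.2, 0.4, 0.6]
opening: 0.004
```

Emit:
{"method": "carry_out", "body": {"moves": [{"dx": 0.3, "dy": -0.006, "dz": 0.03, "twist": 0}]}}

```text
t: 14.6
eef_pos: [974.5, 85.9, 580.5]
tcp_rot: [2.995, -0.695, 0.098]
ft_force: [0.6, 0.4, 1.0]
opening: 0.009
```

Emit:
{"method": "carry_out", "body": {"moves": [{"dx": 0.3, "dy": -0.006, "dz": 0.04, "twist": 0}]}}

```text
t: 14.7
eef_pos: [983.1, 85.6, 582.4]
tcp_rot: [2.992, -0.725, 0.104]
ft_force: [0.0, 0.3, -0.6]
opening: 0.003
```

```bash
python3 st.py
```

```text
t 14.7 p [983.118  85.579 582.444] q [ 0.052  0.878  0.048 -0.115  1.486  1.541] F [ 0.004  0.343 -0.648] open 0.0030225888664097075
head 0.08682941595485641 r 986.8360009347106 tool x [0.745 0.078 0.663] y [ 0.004 -0.994  0.112] z [ 0.667 -0.08  -0.74 ] tilt deg 42.242510143737626 zhead -0.11993436853647776
```

Emit:
{"method": "carry_out", "body": {"moves": [{"dx": 0.3, "dy": -0.006, "dz": 0.05, "twist": 0}]}}

```text
t: 14.8
eef_pos: [991.7, 85.3, 584.4]
tcp_rot: [2.989, -0.754, 0.11]
ft_force: [-0.4, -0.4, -0.3]
opening: 0.005
```

Emit:
{"method": "carry_out", "body": {"moves": [{"dx": 0.3, "dy": -0.006, "dz": 0.06, "twist": 0}]}}

```text
t: 14.9
eef_pos: [1000.1, 85.0, 586.4]
tcp_rot: [2.986, -0.783, 0.116]
ft_force: [0.1, 0.1, 0.0]
opening: 0.004
```

Emit:
{"method": "carry_out", "body": {"moves": [{"dx": 0.29, "dy": -0.006, "dz": 0.07, "twist": 0}]}}

```text
t: 15.0
eef_pos: [1008.6, 84.7, 588.3]
tcp_rot: [2.982, -0.812, 0.123]
ft_force: [-0.4, 0.2, -0.3]
opening: 0.006
```

Emit:
{"method": "carry_out", "body": {"moves": [{"dx": 0.29, "dy": -0.006, "dz": 0.08, "twist": 0}]}}

```text
t: 15.1
eef_pos: [1016.9, 84.6, 590.0]
tcp_rot: [2.978, -0.841, 0.129]
ft_force: [-0.2, 0.2, -0.5]
opening: 0.003
```

Emit:
{"method": "carry_out", "body": {"moves": [{"dx": 0.29, "dy": -0.006, "dz": 0.09, "twist": 0}]}}

```text
t: 15.2
eef_pos: [1025.1, 84.4, 591.6]
tcp_rot: [2.974, -0.869, 0.137]
ft_force: [0.4, 0.4, -0.6]
opening: 0.007
```

Emit:
{"method": "carry_out", "body": {"moves": [{"dx": 0.28, "dy": -0.006, "dz": 0.1, "twist": 0}]}}

```text
t: 15.3
eef_pos: [1033.4, 84.3, 593.0]
tcp_rot: [2.968, -0.898, 0.144]
ft_force: [1.4, -0.1, 0.5]
opening: 0.008
```

Emit:
{"method": "carry_out", "body": {"moves": [{"dx": 0.28, "dy": -0.006, "dz": 0.11, "twist": 0}]}}

```text
t: 15.4
eef_pos: [1041.5, 84.1, 594.3]
tcp_rot: [2.963, -0.926, 0.153]
ft_force: [1.1, 0.4, -0.6]
opening: 0.004
```

Emit:
{"method": "carry_out", "body": {"moves": [{"dx": 0.28, "dy": -0.006, "dz": 0.12, "twist": 0}]}}

```text
t: 15.5
eef_pos: [1049.3, 84.0, 595.7]
tcp_rot: [2.957, -0.954, 0.161]
ft_force: [0.1, 0.3, 0.5]
opening: 0.004
```

Emit:
{"method": "carry_out", "body": {"moves": [{"dx": 0.27, "dy": -0.006, "dz": 0.13, "twist": 0}]}}

```text
t: 15.6
eef_pos: [1057.2, 84.0, 596.7]
tcp_rot: [2.95, -0.981, 0.171]
ft_force: [0.7, 0.3, 0.1]
opening: 0.005
```

Emit:
{"method": "carry_out", "body": {"moves": [{"dx": 0.27, "dy": -0.006, "dz": 0.14, "twist": 0}]}}

```text
t: 15.7
eef_pos: [1064.9, 83.8, 597.5]
tcp_rot: [2.943, -1.008, 0.18]
ft_force: [-0.5, -0.4, -0.5]
opening: 0.005
```

```bash
python3 st.py
```

```text
t 15.7 p [1064.939   83.85   597.51 ] q [ 0.036  0.932  0.048 -0.084  1.144  1.529] F [-0.51  -0.389 -0.457] open 0.005333590430058428
head 0.07857436944597368 r 1068.234412245359 tool x [0.525 0.096 0.846] y [ 0.012 -0.994  0.105] z [ 0.851 -0.045 -0.523] tilt deg 58.47997710637356 zhead -0.05337224680327924
```

```bash
cat > path.py <<'E'
from plan import *
from h import state
s=state();p=s['eef_pos'];M=Ro.from_euler('xyz',s['tcp_rot'])*Ro.from_euler('z',7,degrees=True);R=M*off.inv();m=M.as_matrix()
y=-185;C=np.array([580+.175*(y+190),y,88.]);T=tip(C,m,25)
print('M',m.round(3).tolist(),'T contact',T)
def run(via,q):
    a=via[0]
    for b in via[1:]:
        n=int(np.ceil(np.linalg.norm(np.array(b)-a)/25));mx=0
        for k in range(1,n+1):
            qn,e=ik(a+(np.array(b)-a)*k/n,R,q);d=np.abs(qn-q).max();mx=max(mx,d);q=qn
            if e>.005: print('  err',e,(a+(np.array(b)-a)*k/n),q)
        print(np.round(b),q,'max step/25mm',round(mx,2));a=np.array(b)
    return q
app=T+np.array([-50,3,-12])
for nm,via in(('A',[p,[560,-100,590],[430,-180,450],[app[0]-20,app[1],200],app,T,T+[0,0,115]]),('B',[p,[700,-250,590],[480,-280,520],[430,-250,400],[app[0]-20,app[1],200],app,T,T+[0,0,115]])):
    print(nm);run([np.array(v,float) for v in via],s['joints'])
E
python3 path.py
```

```text
M [[0.522, -0.052, 0.851], [-0.026, -0.999, -0.045], [0.852, 0.001, -0.523]] T contact [ 596.93 -185.87   66.41]
A
[ 560. -100.  590.] [-0.46 -0.14  1.72  0.58  0.66  0.88] max step/25mm 0.31
[ 430. -180.  450.] [-0.96 -0.21  2.13  1.13  0.84  0.02] max step/25mm 0.1
[ 527. -183.  200.] [-0.72  0.39  2.38  2.26  0.75 -1.23] max step/25mm 0.14
[ 547. -183.   54.] [-0.68  0.81  2.41  2.54  1.08 -1.62] max step/25mm 0.09
[ 597. -186.   66.] [-0.61  0.76  2.29  2.55  0.95 -1.52] max step/25mm 0.05
[ 597. -186.  181.] [-0.61  0.48  2.25  2.36  0.69 -1.24] max step/25mm 0.07
B
[ 700. -250.  590.] [-0.6   0.18  1.38  0.7   0.75  0.71] max step/25mm 0.28
[ 480. -280.  520.] [-1.01 -0.06  1.83  1.03  0.95  0.16] max step/25mm 0.06
[ 430. -250.  400.] [-1.09 -0.06  2.15  1.25  0.89 -0.25] max step/25mm 0.08
[ 527. -183.  200.] [-0.72  0.39  2.38  2.26  0.75 -1.23] max step/25mm 0.12
[ 547. -183.   54.] [-0.68  0.81  2.41  2.54  1.08 -1.62] max step/25mm 0.09
[ 597. -186.   66.] [-0.61  0.76  2.29  2.55  0.95 -1.52] max step/25mm 0.05
[ 597. -186.  181.] [-0.61  0.48  2.25  2.36  0.69 -1.24] max step/25mm 0.07
```

Emit:
{"method": "carry_out", "body": {"moves": [{"dx": 0, "dy": 0, "dz": 0, "twist": 7}]}}

```text
t: 15.8
eef_pos: [1065.3, 83.7, 596.0]
tcp_rot: [3.14, -1.019, -0.052]
ft_force: [-0.4, -0.4, -1.0]
opening: 0.004
```

Emit:
{"method": "carry_out", "body": {"moves": [{"dx": -0.024, "dy": 0.019, "dz": -0.038, "twist": 0}, {"dx": -0.048, "dy": 0.038, "dz": -0.076, "twist": 0}, {"dx": -0.072, "dy": 0.057, "dz": -0.114, "twist": 0}, {"dx": -0.096, "dy": 0.076, "dz": -0.152, "twist": 0}, {"dx": -0.12, "dy": 0.095, "dz": -0.19, "twist": 0}]}}

```text
t: 16.3
eef_pos: [895.5, 22.4, 596.4]
tcp_rot: [3.139, -1.02, -0.05]
ft_force: [0.4, 0.4, 1.9]
opening: 0.005
```

Emit:
{"method": "carry_out", "body": {"moves": [{"dx": -0.024, "dy": 0.019, "dz": -0.038, "twist": 0}, {"dx": -0.048, "dy": 0.038, "dz": -0.076, "twist": 0}, {"dx": -0.072, "dy": 0.057, "dz": -0.114, "twist": 0}, {"dx": -0.096, "dy": 0.076, "dz": -0.152, "twist": 0}, {"dx": -0.12, "dy": 0.095, "dz": -0.19, "twist": 0}]}}

```text
t: 16.8
eef_pos: [666.1, -60.7, 594.8]
tcp_rot: [3.138, -1.02, -0.05]
ft_force: [0.2, -0.5, 0.3]
opening: 0.008
```

```bash
python3 st.py
python3 - <<'E'
from h import *
T=np.load('topW.npy');p=T.reshape(-1,3)
for nm,(u,v) in dict(a=(265,171),b=(343,180)).items():
    w=T[v-12:v+12,u-12:u+12].reshape(-1,3);k=(w[:,2]>60)&(w[:,2]<110);print(nm,k.sum(),w[k].min(0).round(),w[k].max(0).round(),w[k].mean(0).round(), plane('top',[[u,v]],[90.]),plane('top',[[u,v]],[0.]))
k=(p[:,2]>475)&(p[:,0]>560)&(abs(p[:,1]+200)<260);print('hood top max z',np.percentile(p[k,2],[90,99]))
E
```

```text
t 16.8 p [666.067 -60.668 594.838] q [-0.262  0.037  1.541  0.327  0.577  1.182] F [ 0.225 -0.497  0.269] open 0.008191345574391273
head -0.09083405832394328 r 668.823793883651 tool x [ 0.522 -0.026  0.852] y [-0.053 -0.999  0.002] z [ 0.851 -0.046 -0.523] tilt deg 58.46946007504659 zhead -0.054120181628926255
a 76 [541. -60.  60.] [604.   2. 102.] [580. -30.  84.] [[564.93686712 -28.6887926   90.        ]] [[576.6761318  -30.15886991   0.        ]]
b 93 [ 494. -375.   61.] [ 557. -313.  103.] [ 529. -348.   80.] [[ 522.54522359 -329.31827698   90.        ]] [[ 532.0555907  -346.59506219    0.        ]]
hood top max z [517.94192507 521.09381546]
```

Emit:
{"method": "carry_out", "body": {"moves": [{"dx": -0.026, "dy": 0.025, "dz": -0.032, "twist": 0}, {"dx": -0.052, "dy": 0.05, "dz": -0.064, "twist": 0}, {"dx": -0.077, "dy": 0.076, "dz": -0.096, "twist": 0}, {"dx": -0.119, "dy": 0.09, "dz": -0.102, "twist": 0}, {"dx": -0.161, "dy": 0.104, "dz": -0.108, "twist": 0}]}}

```text
t: 17.3
eef_pos: [484.9, -155.6, 514.5]
tcp_rot: [3.134, -1.022, -0.048]
ft_force: [1.0, -0.7, 0.5]
opening: 0.003
```

Emit:
{"method": "carry_out", "body": {"moves": [{"dx": -0.042, "dy": 0.014, "dz": -0.006, "twist": 0}, {"dx": -0.083, "dy": 0.028, "dz": -0.012, "twist": 0}, {"dx": -0.083, "dy": 0.028, "dz": -0.012, "twist": 0}]}}

```text
t: 17.6
eef_pos: [428.7, -181.7, 446.7]
tcp_rot: [-3.141, -1.016, -0.059]
ft_force: [-0.3, 0.1, 0.1]
opening: 0.005
```

```bash
python3 st.py
```

```text
t 17.6 p [ 428.728 -181.73   446.695] q [-0.961 -0.206  2.126  1.13   0.83   0.021] F [-0.317  0.067  0.107] open 0.004722978914302923
head -0.4009224474549881 r 465.6538656925935 tool x [ 0.526 -0.031  0.85 ] y [-0.058 -0.998 -0.   ] z [ 0.849 -0.049 -0.527] tilt deg 58.21716636224549 zhead -0.057882925757541726
```

Emit:
{"method": "carry_out", "body": {"moves": [{"dx": -0.027, "dy": 0, "dz": 0.035, "twist": 0}, {"dx": -0.054, "dy": 0, "dz": 0.07, "twist": 0}, {"dx": -0.081, "dy": 0, "dz": 0.104, "twist": 0}, {"dx": -0.108, "dy": 0, "dz": 0.138, "twist": 0}, {"dx": -0.135, "dy": 0, "dz": 0.173, "twist": 0}]}}

```text
t: 18.1
eef_pos: [506.8, -184.5, 251.8]
tcp_rot: [3.138, -1.021, -0.048]
ft_force: [1.4, -0.2, 0.3]
opening: 0.002
```

Emit:
{"method": "carry_out", "body": {"moves": [{"dx": -0.027, "dy": 0, "dz": 0.035, "twist": 0}, {"dx": -0.06, "dy": 0, "dz": 0.056, "twist": 0}, {"dx": -0.06, "dy": 0, "dz": 0.056, "twist": 0}, {"dx": -0.06, "dy": 0, "dz": 0.056, "twist": 0}]}}

```text
t: 18.5
eef_pos: [522.5, -184.9, 172.0]
tcp_rot: [-3.137, -1.02, -0.054]
ft_force: [-0.8, -0.5, 0.4]
opening: 0.007
```

```bash
python3 st.py
python3 - <<'E'
from h import *
grab('scene'); save('scene','s5.png',(210,130,510,355),2.6)
E
```

```text
t 18.5 p [ 522.518 -184.943  172.036] q [-0.734  0.463  2.403  2.311  0.818 -1.33 ] F [-0.781 -0.474  0.443] open 0.0072570549152348824
head -0.3401853434287796 r 554.2825971227318 tool x [ 0.523 -0.028  0.852] y [-0.05  -0.999 -0.003] z [ 0.851 -0.041 -0.524] tilt deg 58.42038985255575 zhead -0.048398305543642654
```

View pics/s5.png

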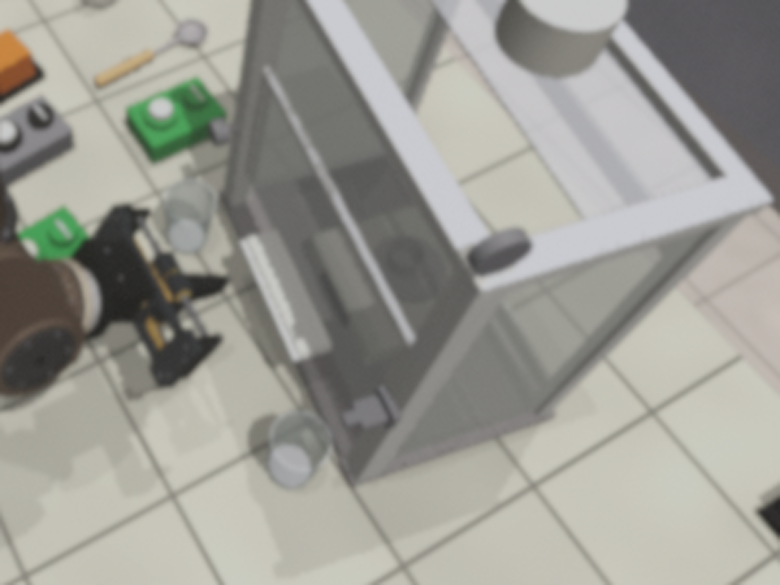

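Run:
```python
from h import *
from scipy.spatial.transform import Rotation as Ro
s=state();M=Ro.from_euler('xyz',s['tcp_rot']).as_matrix();p=s['eef_pos']
pts=[p,p-78*M[:,2],p+45*M[:,1],p-45*M[:,1],p-78*M[:,2]+90*M[:,1],p-78*M[:,2]-90*M[:,1]]
uv=pix('scene',pts);print(((uv-[210,130])*2.6).round())
im,_=load('scene');a=cv2.resize(im[200:290,210:320,::-1],None,fx=7,fy=6.6,interpolation=cv2.INTER_CUBIC)
for u in uv[:4]: cv2.circle(a,(int((u[0]-210)*7),int((u[1]-200)*6.6)),4,(0,0,255),1)
a=cv2.convertScaleAbs(a,alpha=1.8,beta=20);cv2.imwrite('pics/g6.png',a)
```

```text
[[223. 281.]
 [168. 287.]
 [244. 316.]
 [203. 248.]
 [210. 363.]
 [130. 219.]]
```

View pics/g6.png

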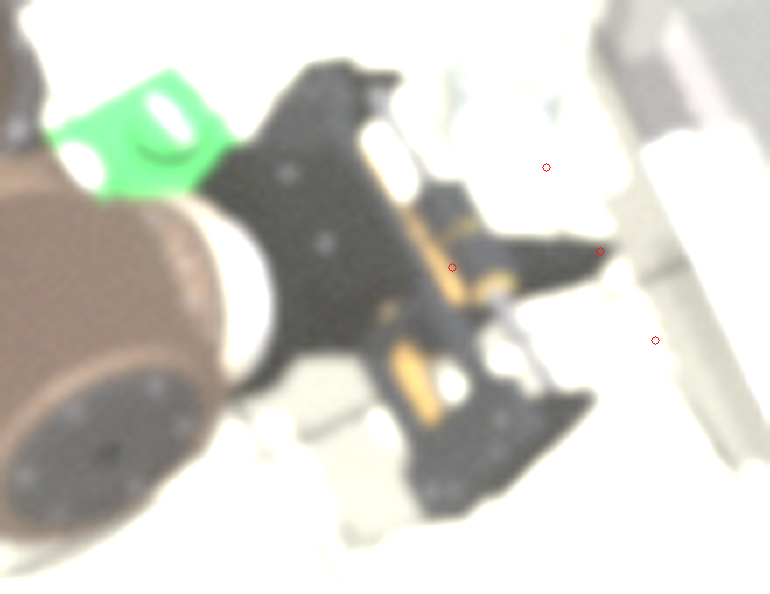

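Emit:
{"method": "carry_out", "body": {"moves": [{"dx": -0.036, "dy": 0, "dz": 0.022, "twist": 0}, {"dx": -0.071, "dy": 0, "dz": 0.044, "twist": 0}, {"dx": -0.106, "dy": 0, "dz": 0.065, "twist": 0}, {"dx": -0.106, "dy": 0, "dz": 0.065, "twist": 0}]}}

```text
t: 18.95
eef_pos: [521.7, -185.4, 43.7]
tcp_rot: [-3.131, -1.016, -0.06]
ft_force: [0.2, -0.2, 0.6]
opening: 0.009
```

Emit:
{"method": "carry_out", "body": {"moves": [{"dx": 0.014, "dy": -0.001, "dz": 0.022, "twist": 0}, {"dx": 0.028, "dy": -0.003, "dz": 0.045, "twist": 0}, {"dx": 0.042, "dy": -0.004, "dz": 0.067, "twist": 0}, {"dx": 0.042, "dy": -0.004, "dz": 0.067, "twist": 0}]}}

```text
t: 19.35
eef_pos: [604.8, -186.1, 55.7]
tcp_rot: [3.134, -1.031, -0.043]
ft_force: [-0.6, -0.0, 0.6]
opening: 0.006
```

```bash
python3 st.py
python3 - <<'E'
from h import *
a,_=grab('scene'); b,_=grab('top')
def cr(im,x0,y0,x1,y1,w,h): return cv2.resize(im[y0:y1,x0:x1,::-1],(w,h),interpolation=cv2.INTER_CUBIC)
cv2.imwrite('pics/s7.png',cv2.convertScaleAbs(np.hstack([cr(a,240,190,350,310,495,540),cr(b,260,120,340,260,305,540)]),alpha=1.4,beta=15))
E
```

```text
t 19.35 p [ 604.8   -186.065   55.666] q [-0.599  0.793  2.275  2.57   0.969 -1.529] F [-0.55  -0.038  0.572] open 0.005699806522329107
head -0.2984580384990259 r 632.7738069734737 tool x [ 0.514 -0.022  0.858] y [-0.049 -0.999  0.004] z [ 0.857 -0.045 -0.514] tilt deg 59.07019688044166 zhead -0.05191873325637401
```

View pics/s7.png

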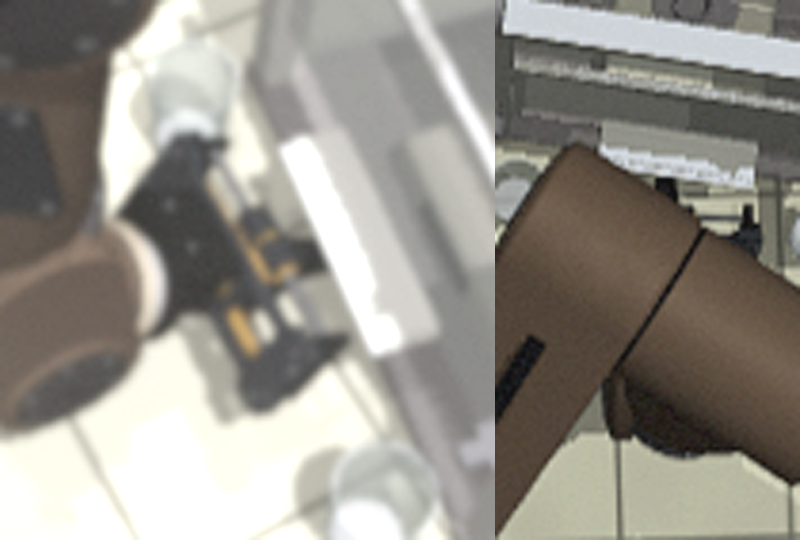

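Emit:
{"method": "carry_out", "body": {"moves": [{"dx": 0.0043, "dy": 0, "dz": -0.0026, "twist": 0}, {"dx": 0.0085, "dy": 0, "dz": -0.0052, "twist": 0}]}}

```text
t: 19.65
eef_pos: [600.4, -186.0, 60.0]
tcp_rot: [3.142, -1.022, -0.052]
ft_force: [0.4, -0.3, -0.7]
opening: 0.004
```

Emit:
{"method": "carry_out", "body": {"moves": [{"dx": 0.0043, "dy": 0, "dz": -0.0026, "twist": 0}, {"dx": 0.0085, "dy": 0, "dz": -0.0052, "twist": 0}]}}

```text
t: 19.85
eef_pos: [600.4, -185.9, 68.5]
tcp_rot: [-3.141, -1.019, -0.053]
ft_force: [-0.0, -0.6, -3.9]
opening: 0.004
```

Emit:
{"method": "carry_out", "body": {"moves": [{"dx": 0.0043, "dy": 0, "dz": -0.0026, "twist": 0}, {"dx": 0.0085, "dy": 0, "dz": -0.0052, "twist": 0}]}}

```text
t: 20.05
eef_pos: [600.6, -185.8, 78.1]
tcp_rot: [-3.14, -1.019, -0.053]
ft_force: [-0.7, -1.5, -4.2]
opening: 0.006
```

Emit:
{"method": "carry_out", "body": {"moves": [{"dx": 0.0077, "dy": 0, "dz": -0.0047, "twist": 0}, {"dx": 0.0154, "dy": 0, "dz": -0.0094, "twist": 0}, {"dx": 0.023, "dy": 0, "dz": -0.0141, "twist": 0}, {"dx": 0.0307, "dy": 0, "dz": -0.0188, "twist": 0}, {"dx": 0.0384, "dy": 0, "dz": -0.0235, "twist": 0}]}}

```text
t: 20.55
eef_pos: [600.8, -185.8, 124.0]
tcp_rot: [-3.142, -1.02, -0.052]
ft_force: [-4.2, -2.6, -4.3]
opening: 0.004
```

Emit:
{"method": "carry_out", "body": {"moves": [{"dx": 0.0077, "dy": 0, "dz": -0.0047, "twist": 0}, {"dx": 0.0154, "dy": 0, "dz": -0.0094, "twist": 0}, {"dx": 0.023, "dy": 0, "dz": -0.0141, "twist": 0}, {"dx": 0.0307, "dy": 0, "dz": -0.0188, "twist": 0}, {"dx": 0.0307, "dy": 0, "dz": -0.0188, "twist": 0}]}}

```text
t: 21.05
eef_pos: [601.4, -185.6, 161.1]
tcp_rot: [3.139, -1.023, -0.049]
ft_force: [-1.4, 0.3, 0.3]
opening: 0.005
```

```bash
python3 st.py
cat > meas.py <<'E'
from h import *
n='scene'; Zs=[]
im,_=grab(n)
ds=[load(n)[1]]+[read_camera(n)[1] for _ in range(3)]
d=np.median(ds,0); v,u=np.mgrid[0:384,0:512]; W=world(n,np.c_[u.ravel(),v.ravel()],d.ravel())
e=np.array([.985,-.174]); f=np.array([.174,.985])   # hood axes; lip front middle ~ (580,-190)
q=W[:,:2]-[580,-190]; a=q@e; b=q@f; z=W[:,2]
h=z[(a>8)&(a<38)&(abs(b)<72)&(z>90)&(z<260)]
H,ed=np.histogram(h,np.arange(90,260,4)); k=H.argmax(); l=h[abs(h-ed[k]-2)<6]; print('lip top',np.median(l),l.mean(),l.std()/len(l)**.5,len(l))
k=(abs(z-212)<8)&(W[:,0]>534)&(W[:,0]<566)&(W[:,1]<-366)&(W[:,1]>-392); print('ptr top',np.median(z[k]),z[k].mean(),z[k].std()/k.sum()**.5,k.sum())
print('lip mid - mark mid',(l.mean()-6)-(z[k].mean()-3))
E
python3 meas.py
```

```text
t 21.05 p [ 601.407 -185.627  161.092] q [-0.601  0.532  2.247  2.41   0.731 -1.292] F [-1.432  0.308  0.34 ] open 0.004883436285478857
head -0.2993777895092242 r 629.4029875872075 tool x [ 0.52  -0.025  0.854] y [-0.051 -0.999  0.001] z [ 0.853 -0.044 -0.52 ] tilt deg 58.636761913232064 zhead -0.051419570789630595
lip top 196.68662572305576 196.63435777379308 0.0437587582340003 509
ptr top 212.8290501141915 212.56681518734013 0.11527550156893228 112
lip mid - mark mid -18.93245741354704
```

Emit:
{"method": "carry_out", "body": {"moves": [{"dx": 0.004, "dy": 0, "dz": -0.0025, "twist": 0}, {"dx": 0.0077, "dy": 0, "dz": -0.0047, "twist": 0}, {"dx": 0.0111, "dy": 0, "dz": -0.0068, "twist": 0}, {"dx": 0.0137, "dy": 0, "dz": -0.0084, "twist": 0}, {"dx": 0.0137, "dy": 0, "dz": -0.0084, "twist": 0}]}}

```text
t: 21.75
eef_pos: [601.0, -185.7, 175.9]
tcp_rot: [3.141, -1.021, -0.051]
ft_force: [-1.6, 1.7, -1.5]
opening: 0.005
```

```bash
python3 st.py; python3 meas.py; sed "s/n='scene'/n='top'/" meas.py | python3 -
```

```text
t 21.75 p [ 601.026 -185.69   175.86 ] q [-0.602  0.497  2.238  2.373  0.696 -1.243] F [-1.558  1.733 -1.537] open 0.005407465464519064
head -0.29965168319217333 r 629.0572183413841 tool x [ 0.522 -0.027  0.853] y [-0.051 -0.999  0.   ] z [ 0.852 -0.044 -0.522] tilt deg 58.520503503294655 zhead -0.051567596139047406
lip top 211.04739608835433 211.02707134475102 0.04309726061750132 520
ptr top 212.81595554169832 212.5722055117783 0.11593331985525507 115
lip mid - mark mid -4.545134167027271
lip top 213.56228832438455 213.60119859923893 0.10666747479570297 322
ptr top 213.20327642794334 213.17045145972023 0.31440546741499537 52
lip mid - mark mid -2.569252860481299
```

Emit:
{"method": "carry_out", "body": {"moves": [{"dx": 0.0016, "dy": 0, "dz": -0.001, "twist": 0}, {"dx": 0.0032, "dy": 0, "dz": -0.0019, "twist": 0}, {"dx": 0.0032, "dy": 0, "dz": -0.0019, "twist": 0}]}}

```text
t: 22.45
eef_pos: [600.9, -185.7, 179.0]
tcp_rot: [-3.141, -1.02, -0.052]
ft_force: [-1.1, -0.1, -2.4]
opening: 0.0
```

```bash
python3 st.py; python3 meas.py; sed "s/n='scene'/n='top'/" meas.py | python3 -
```

```text
t 22.45 p [ 600.908 -185.733  179.01 ] q [-0.602  0.49   2.235  2.364  0.688 -1.231] F [-1.069 -0.133 -2.437] open 8.46576074679215e-05
head -0.29977293868482213 r 628.9576274100577 tool x [ 0.522 -0.027  0.852] y [-0.052 -0.999 -0.   ] z [ 0.851 -0.044 -0.523] tilt deg 58.45677160629754 zhead -0.05164658779398634
lip top 214.22235609899664 214.21573881862608 0.03731005176068767 511
ptr top 212.8541143299435 212.72961065997987 0.11014532358684916 114
lip mid - mark mid -1.5138718413537902
lip top 216.4967305712512 216.41686374436486 0.10953262820177828 329
ptr top 213.46473983265608 213.3102290095424 0.32299179767926073 55
lip mid - mark mid 0.10663473482244967
```

Emit:
{"method": "carry_out", "body": {"moves": [{"dx": 0.0007, "dy": 0, "dz": -0.0004, "twist": 0}, {"dx": 0.0007, "dy": 0, "dz": -0.0004, "twist": 0}]}}

```text
t: 23.05
eef_pos: [601.0, -185.7, 179.7]
tcp_rot: [-3.141, -1.02, -0.052]
ft_force: [-1.7, -1.0, -4.0]
opening: 0.004
```

Emit:
{"method": "carry_out", "body": {"moves": [{"dx": -0.008, "dy": 0, "dz": 0.005, "twist": 0}, {"dx": -0.017, "dy": 0, "dz": 0.01, "twist": 0}, {"dx": -0.038, "dy": 0.002, "dz": -0.024, "twist": 0}, {"dx": -0.059, "dy": 0.004, "dz": -0.058, "twist": 0}, {"dx": -0.075, "dy": 0.005, "dz": -0.084, "twist": 0}]}}

```text
t: 23.55
eef_pos: [489.0, -184.5, 160.3]
tcp_rot: [3.142, -1.022, -0.051]
ft_force: [0.2, -1.0, -0.8]
opening: 0.009
```

Emit:
{"method": "carry_out", "body": {"moves": [{"dx": 0, "dy": 0, "dz": 0, "twist": 0}, {"dx": 0, "dy": 0, "dz": 0, "twist": 0}, {"dx": 0, "dy": 0, "dz": 0, "twist": 0}]}}

```text
t: 23.85
eef_pos: [491.1, -185.5, 160.2]
tcp_rot: [3.14, -1.022, -0.05]
ft_force: [-0.1, -0.9, 0.6]
opening: 0.001
```

```bash
python3 st.py; python3 meas.py; sed "s/n='scene'/n='top'/" meas.py | python3 -
python3 - <<'E'
from h import *
a,_=load('scene');save('scene','s8.png')
E
```

```text
t 23.85 p [ 491.144 -185.527  160.236] q [-0.802  0.491  2.477  2.305  0.9   -1.421] F [-0.134 -0.858  0.589] open 0.0010717762016996856
head -0.36117535150102176 r 525.0170690341122 tool x [ 0.521 -0.026  0.853] y [-0.051 -0.999  0.001] z [ 0.852 -0.044 -0.521] tilt deg 58.57188339582945 zhead -0.05199778766953947
lip top 214.9279372521057 214.84750049860014 0.0412220892070875 525
ptr top 212.99772615595558 212.80701422048588 0.13101182044150245 115
lip mid - mark mid -0.9595137218857417
lip top 217.1836449141324 217.22392095779196 0.10157396936452381 332
ptr top 213.4879887090563 213.4647241632923 0.32508943214719205 53
lip mid - mark mid 0.7591967944996725
```

View pics/s8.png

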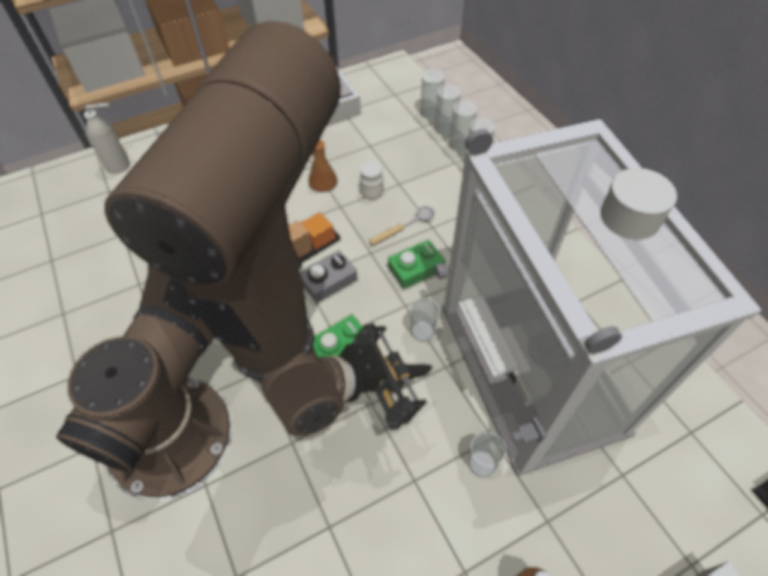

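The fingers are clear of everything. The lip is level with the pointer (scene -1.0 mm, top +0.8 mm), and both glasses sit at the same pixels as before (~(423,318) and (486,455)). Handing in.

```bash
python3 -c "
from cell import *
print(job_done())"
```

```text
the job is handed in; nothing more can be done
None
```

The job is done and handed in at about 24 s of the 53 s allowed.

- **Button:** I pressed the white button on the grey fan controller with the shut fingertips, down to its end stop. The force rose from 3.5 N to 34 N and then 61 N at the stop, so it went through its full travel. The green look-alikes were left alone.
- **Tilting the tool:** The moves only shift and twist the tool. I laid the fingers over to about 58° from vertical by pushing repeatedly past the arm's reach limit, up high and clear of everything. One early push there tilted the tool the wrong way, and I corrected it.
- **Sash:** I put the shut fingers under the lip at about its middle and pushed it straight up with roughly 4 N, with no gripping. I stopped level with the flat pointer on the right post, then lowered the fingers slightly and withdrew about 110 mm.
- **Last checks:** After withdrawal, the lip's mid-thickness minus the pointer's was -1.0 mm by the scene camera and +0.8 mm by the top camera. The two disagree by 1.7 mm, which is within the 2 mm calibration, so I split the difference. The remaining force was about 1 N, within sensor noise. In the last picture both glasses, the jar, the spoon and the flask stand where they were; I did not check the weighing cup or the bottle there.

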